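Clear the slugs from the slot punch

ROBOT

A 6-joint arm with a two-finger parallel gripper is mounted at the origin on the work surface. World frame = base frame: x ahead of the robot, y to its left, z up, the work surface at z = 0. Lengths are in m, angles in rad, forces in N, time in s.
With the tool pointing down it reaches from about 0.3 to 0.775 m from the base axis. Payload 14.6 kg.
Tool frame: the origin (TCP) lies between the finger pads; the fingertips stand 19 mm ahead of it and the grasp point (between the pads) is the TCP; z points along the fingers, y is the direction in which the jaws open and shut (so a half turn about z gives the same grasp; the last joint's range is limited). The gripper opens to 85 mm and grips with 20 to 120 N. Pads are 22 mm wide; open, the fingers measure 114 mm over their backs; the gripper's body (76 mm by 85 mm) begins 54 mm behind the grasp point. The pads swing forward as they close: fully open they stand 13 mm farther back than shut.
Start: joints at [-1.188, 0.3, 1.521, -0, 1.321, -0.067], TCP at [0.239, -0.495, 0.25] pointing down, gripper open.
Joint ranges: [-3.03, 3.03], [-0.79, 2.21], [0.23, 2.52], [-1.04, 4.18], [0, 3.07], [-2.55, 2.55]. Speed limits (rad/s): [2.22, 2.22, 2.57, 3.14, 3.14, 3.14].

INTERFACE

Orientations are given as a unit quaternion [x, y, z, w].
In Python, from rig import robot gives the robot as it stands.
- The arm moves only by the tool play_rows, never from a script. Its arguments are lists of equal length, an entry for each row: "translation": the shift along the tool's x, y, z in mm, a list of three; "twist": the turn, a rotation vector about the tool's x, y, z in rad, a list of three; "claw": the finger opening in mm, from 0 to 85.4. In form: {"translation": [[x, y, z], ...], "twist": [[ax, ay, az], ...], "claw": [claw, ...]}. A call has 1 to 12 rows; each row shifts and turns the pose as measured when the row begins, along the tool's axes as they then stand; what a row does not reach is not made up. A row lasts 1/10 s, in which the tool goes at most 50 mm and 8.59 degrees, less where a joint would pass 70% of its speed; a pose out of reach is approached as far as the arm can. A call is refused whole if a number of a shift passes 50 or a number of a turn 0.15, either way. A call with a gripper value outside its range is refused whole. The fingers move at their own pace and stop on an object; "squeeze" is the grip in N (left out, the last holds). Time passes only in rows, so rows that do not move let the fingers close. It gives the time, the measured TCP pose, the force and the opening at its end, in the units of the state.
- robot.get_obs(): the state, without advancing time (a new reading comes with each control period).
- robot.read_camera(name): name is "scene" or "top" or "wrist"; returns a dict with "pixels" (420x560x3 uint8, blue, green, red), "vertical_fov" (degrees; the focal length in pixels is half the picture's height over the tangent of half this angle, whatever the lens; pixels are square), "cx", "cy" (the principal point, pixels), "extrinsics" (4x4, takes a point from camera to world coordinates); the wrist camera has in their place "tool_from_camera" (4x4, takes a point from camera to tool coordinates, whose origin is the TCP and whose axes are the flange's). Camera axes: x right, y down, z forward; pixel columns grow to the right and rows downward; lengths in m; the calibration is good to about 2 mm. A picture is of the moment at which its call begins: read the wrist's pose just before it. There is no depth.
- robot.sign_off(): hands the job in, once; it reports no verdict.
Trained networks look in the newest picture that a camera, given by its name, has taken for a name from the list of things; names that differ only in an ending like _2 or _b are one class to them, and where a whole thing is asked for, a point or a joint stands for the part that bears it (a point fixed in the world has none). Each returns a list of dicts, best first, with "conf" (0 to 1); they miss things now and then, are a little off and sometimes report something else, mostly with a low value. They report only what shows in the picture. A call takes as long as a camera call.
- robot.regions_of(query, camera): "region" (420x560 bool, what is visible of it) and "extent" ([left, top, right, bottom] in pixels, round what is visible of it).
- robot.place_of(query, camera): "xy" ([column, row] in pixels: a listed point, or the origin of a listed thing).
The state is a dict: "clock": time; "joint_pos": joint angles; "qd": joint speeds; "joint_torque": joint torques, N m; "ee_pos": TCP position; "ee_rot": TCP orientation; "wrist_force": force on the tool from outside, world axes, zero at the start; "wrist_torque": the same for the moment, N m; "width": finger opening in m.
Only numpy, scipy, OpenCV 4.12 (cv2) and the standard library are available. Lean on these libraries where they do the work, as an engineer would, in place of code of your own. Each camera call takes 0.05 s, during which the arm holds its last target.

TASK

Clear the punch's bed: take the T-key from its stand, turn it while pressing lightly on the deck lock until its square drops fully home, turn it anticlockwise to unlock, pull the slug drawer right out, and hold the scraper down on the bed to sweep every slug off the bed's front edge into the drawer (do not lift slugs off the bed; one that has fallen beside the punch may be picked up and put in). Then push the drawer fully shut, turn the key back until it is locked, and leave the key standing fully down in its stand and the scraper standing upright on its mat. Leave everything else on the bench as it is.

Things in the scene. Friction and masses are not known exactly. Their poses are not given: they have to be found in the camera images.
- bed (a point): slot punch (fixed): middle of its bright steel bed, where slugs lie, 75 above the bench; x points from the drawer end to the green head, z up. Bed: open front edge at x = -107, rear lip x = 108, side lips y = -62 and 62, all 10 high, 10 to 15 wide. Head: x above 117, up to 95 over the bed; lever behind it leans to -y, 230 over the bed. A grey side deck, level with the bed (y = -148 to -77), holds the lock (mm)
- lock (a joint): drawer lock in the side deck, rad: 0 locked, 1.57 unlocked (anticlockwise seen from above); starts at 0 to 0.15; past about 1.25 the bolt is clear of the drawer. Stops at both ends, stays where left, needs about 0.1 N m. The key's square has about 0.17 rad of play either way in it
- lock_mouth (a point): centre of the brass lock's upper face (45 across, 2 above the side deck), on its turning axis; z up; turns with the lock. In it a square socket 15 wide, 24 deep, sides along this point's x and y axes, which are parallel to the punch's at lock = 0 (mm)
- drawer (a joint): slug drawer under the bed, m: 0 shut, 0.105 fully out at its stop; slides along the punch's -x, stays where left (drag about 2 N); while locked it gives 2 mm and no more
- drawer_handle (a point): centre of the drawer's handle, a level round steel bar 10 thick and 90 long along the punch's y, its axis 36 off the drawer front, 30 below the bed's height and 45 above the bench; its two posts are at the bar's ends; moves with the drawer (mm)
- drawer_in (a point): centre of the drawer's inner floor (13 above the bench); axes as the punch's; the inside is 148 long (x), 128 wide (y), walls 47 high, their tops 15 below the bed; moves with the drawer. Fully out, about 104 of it lies open before the bed's front edge (mm)
- key: T-key, 180 g: red bar 80 long (own x), 14 thick (y), 16 high on a round shaft 14 thick, dark collar 34 across, below it a steel bit 13 square (sides along own x, y), 18 long, with a round nose 11 across, 4 long. Origin at the centre of the collar's underside, z up; bar's centre 52 above it, nose's end 22 below. Fully home in lock or stand the collar rests on its face (mm)
- stand_hole (a point): centre of the mouth of the key stand's round hole, 26 across and 34 deep, in the top of a fixed wooden block 80 x 60 (own x, y), 50 high; the key stands in it at the start (mm)
- scraper: scraper block, 200 g: white plastic block 40 thick (own x), 96 long (y), 24 high with an orange grip 18 thick (x), 52 long (y) on top, up to 72 above the underside; origin at the centre of the underside, z up. Stands on its mat at the start (mm)
- mat: black rubber mat, fixed, 150 (own x) x 190 (y) x 1 thick; origin under its centre (mm)
- slug1: dark steel slug punched out of slotted angle, oblong with round ends, 26 x 13 x 6 thick, 14 g, loose on the bed at the start; origin at the centre of its underside; may be absent (mm)
- slug2: dark steel slug punched out of slotted angle, oblong with round ends, 26 x 13 x 6 thick, 14 g, loose on the bed at the start; origin at the centre of its underside; may be absent (mm)
- slug3: dark steel slug punched out of slotted angle, oblong with round ends, 26 x 13 x 6 thick, 14 g, loose on the bed at the start; origin at the centre of its underside; may be absent (mm)
- slug4: dark steel slug punched out of slotted angle, oblong with round ends, 26 x 13 x 6 thick, 14 g, loose on the bed at the start; origin at the centre of its underside; may be absent (mm)
- slug5: dark steel slug punched out of slotted angle, oblong with round ends, 26 x 13 x 6 thick, 14 g, loose on the bed at the start; origin at the centre of its underside; may be absent (mm)
- slug6: dark steel slug punched out of slotted angle, oblong with round ends, 26 x 13 x 6 thick, 14 g, loose on the bed at the start; origin at the centre of its underside; may be absent (mm)
- tape_measure: yellow pocket tape measure, 66 x 34 x 62, standing; loose, not part of the job, to be left where it is; origin at the centre of its underside (mm)
- tape_gun: red tape dispenser with a brown roll of tape, lying flat, about 130 x 130 x 54; loose, not part of the job, to be left where it is; origin at the centre of its underside (mm)
- green_box: green glove box, 120 x 235 x 70; loose, not part of the job, to be left where it is; origin at the centre of its underside (mm)
- orange_box: orange glove box, 120 x 235 x 70; loose, not part of the job, to be left where it is; origin at the centre of its underside (mm)
- tape_roll: roll of brown tape lying flat, 100 across, 48 high; loose, not part of the job, to be left where it is; origin at the centre of its underside (mm)
- knife: yellow cutter knife lying flat, 150 x 24 x 14; loose, not part of the job, to be left where it is; origin at the centre of its underside (mm)
- angle_stock: piece of blue-grey slotted angle, 240 x 40 x 40; loose, not part of the job, to be left where it is; origin at the centre of its underside (mm)

How it is judged:
By the outcome, as a careful person would: the job done as asked, in the order asked, and still so for the second after the job is handed in, with the robot touching nothing.
Of slug1, slug2, slug3, slug4, slug5, slug6 only 3 to 6 are there at a start; the rules pass over those that are not, and their reading is None.
At some moment in a run one of slug1, slug2, slug3, slug4, slug5, slug6, scraper may be knocked a few centimetres aside while the robot is not near it.
It also fails if it takes over 210 s, if anything falls off the work surface, if the arm or the gripper's body presses on something with over 40 N, if the wrist force passes 120 N, or if a joint passes its speed limit or range.

## Working session

There is one attempt and no reset: what is moved stays moved. The work goes in short steps, Python scripts to look and compute and a tool call to move; the robot and the scene stay as the last step left them, time stands still between calls to the robot, and variables do not carry over. Pictures are saved under pics/ and viewed, and the job is handed in when it is done.

Besides the shell and the picture viewer there is one more tool, called after "Call:" in YAML: its name, and indented under it one key for each argument. play_rows: Moves the arm, as the interface text tells. Its arguments: {"type":"object","properties":{"translation":{"type":"array"},"twist":{"type":"array"},"claw":{"type":"array"},"squeeze":{"type":"number"}},"required":["translation","twist","claw"]}

```bash
ls -la; mkdir -p pics
python3 - <<'E'
from rig import robot
import cv2
o=robot.get_obs()
for k,v in o.items(): print(k,v)
for c in ["scene","top","wrist"]:
    r=robot.read_camera(c); cv2.imwrite(f"pics/{c}0.png",r["pixels"])
    print(c,r["vertical_fov"],r["cx"],r["cy"],r.get("extrinsics",r.get("tool_from_camera")))
E
```

```text
total 12
drwxr-xr-x  3 agent agent 4096 Dec  6 21:51 .
drwxr-xr-x 23 root  root  4096 Dec  6 21:51 ..
drwxr-xr-x  2 agent agent 4096 Dec  6 21:51 pics
clock 0.0
joint_pos [-1.18760986e+00  3.00464095e-01  1.52161176e+00 -1.42094168e-05
  1.32073048e+00 -6.66218721e-02]
qd [ 2.00630901e-03  7.82082969e-05 -1.04342658e-03  1.28045438e-03
 -3.58795699e-04 -1.57506728e-05]
joint_torque [-9.42135084e-04 -5.43506956e+01 -3.61795092e+01 -7.59976410e-05
  4.08974054e-03 -9.97312782e-06]
ee_pos [ 0.23903362 -0.49508572  0.24971217]
ee_rot [ 9.74814910e-01  2.23014625e-01 -1.02448494e-04 -5.98171912e-04]
wrist_force [-0.68854878  1.1754228   0.29791173]
wrist_torque [ 0.02052555 -0.0109935   0.02843645]
width 0.08530495038682503
scene 45.63010780077373 273.90511789850393 208.26227043584296 [[-0.82918013  0.43368176 -0.35267612  0.98066724]
 [ 0.55875267  0.6611012  -0.50074011  0.59433613]
 [ 0.01599275 -0.61226248 -0.79049282  1.03036579]
 [ 0.          0.          0.          1.        ]]
top 53.9320324861903 274.9313433436007 209.69115092241458 [[ 0.00992141 -0.9981377   0.06018892  0.48985818]
 [-0.99994973 -0.00981607  0.00204564 -0.02503587]
 [-0.00145101 -0.06020619 -0.99818491  1.06903176]
 [ 0.          0.          0.          1.        ]]
wrist 66.91280855179919 275.54290334517765 208.66927618228644 [[-1.56869342e-03 -9.60664195e-01 -2.77708200e-01  7.03367567e-02]
 [ 9.99998644e-01 -1.36799097e-03 -9.16470398e-04  5.65875589e-04]
 [ 5.00517986e-04 -2.77709261e-01  9.60665038e-01 -1.23195613e-01]
 [ 0.00000000e+00  0.00000000e+00  0.00000000e+00  1.00000000e+00]]
```

View pics/scene0.png

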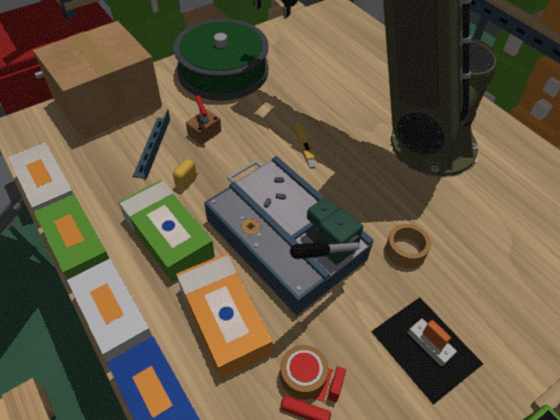

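View pics/top0.png

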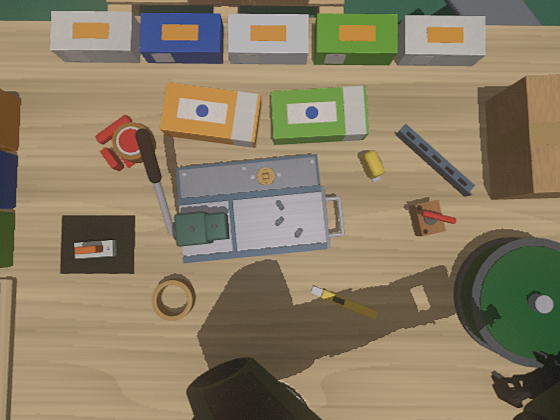

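View pics/wrist0.png

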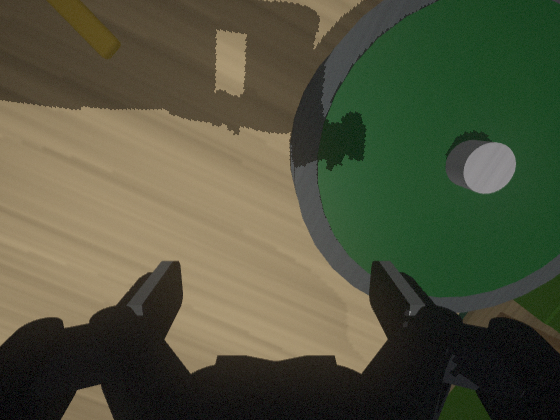

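```bash
cat > h.py <<'E'
from rig import robot
import numpy as np, cv2
from scipy.spatial.transform import Rotation as R
def cam(name):
    o=robot.get_obs()
    r=robot.read_camera(name)
    H=r["pixels"].shape[0]; f=H/2/np.tan(np.radians(r["vertical_fov"])/2)
    if name=="wrist":
        T=np.eye(4);T[:3,:3]=R.from_quat(o["ee_rot"]).as_matrix();T[:3,3]=o["ee_pos"]
        E=T@np.array(r["tool_from_camera"])
    else: E=np.array(r["extrinsics"])
    return dict(img=r["pixels"],f=f,cx=r["cx"],cy=r["cy"],E=E)
def ray(c,uv):
    d=np.array([(uv[0]-c["cx"])/c["f"],(uv[1]-c["cy"])/c["f"],1.]);d=c["E"][:3,:3]@d
    return c["E"][:3,3],d/np.linalg.norm(d)
def at_z(c,uv,z):
    p,d=ray(c,uv);return p+d*(z-p[2])/d[2]
def proj(c,P):
    P=np.atleast_2d(P);q=(P-c["E"][:3,3])@c["E"][:3,:3]
    return np.c_[c["f"]*q[:,0]/q[:,2]+c["cx"],c["f"]*q[:,1]/q[:,2]+c["cy"]]
def tri(obs):
    A=np.zeros((3,3));b=np.zeros(3);L=[]
    for c,uv in obs:
        p,d=ray(c,uv);M=np.eye(3)-np.outer(d,d);A+=M;b+=M@p;L.append((p,d))
    X=np.linalg.solve(A,b)
    return X,[np.linalg.norm((np.eye(3)-np.outer(d,d))@(X-p))*1000 for p,d in L]
def save(c,n,scale=1,crop=None):
    im=c["img"]
    if crop: im=im[crop[1]:crop[3],crop[0]:crop[2]]
    if scale!=1: im=cv2.resize(im,None,fx=scale,fy=scale,interpolation=cv2.INTER_CUBIC)
    cv2.imwrite(f"pics/{n}.png",im)
def st():
    o=robot.get_obs();np.set_printoptions(precision=4,suppress=True)
    m=R.from_quat(o["ee_rot"]).as_matrix()
    print("t",round(o["clock"],2),"p",o["ee_pos"],"x",m[:,0],"y",m[:,1],"z",m[:,2],"F",o["wrist_force"],"T",o["wrist_torque"],"w",round(o["width"],4),"q",o["joint_pos"])
    return o
E
python3 - <<'E'
from h import *
np.set_printoptions(precision=4,suppress=True)
zs=dict(bed=.075,lock_mouth=.077,drawer_handle=.045,stand_hole=.05,key=.05,scraper=.001,mat=0,slug1=.075)
cs={n:cam(n) for n in("top","scene")}
import pickle;pickle.dump(cs,open("cs.pkl","wb"))
for q,z in zs.items():
    for n,c in cs.items():
        for r in robot.place_of(q,n)[:7]:
            print(q,n,round(r["conf"],2),np.round(r["xy"],1),at_z(c,r["xy"],z))
print(robot.get_obs()["clock"])
for n in cs: save(cs[n],n+"1",4,(170,140,350,270) if n=="top" else (200,150,380,290))
save(cs["top"],"topkey",5,(380,120,520,240)); save(cs["top"],"topscr",5,(50,200,190,310))
E
```

```text
bed top 0.8 [277.8 219. ] [ 0.5274 -0.0301  0.075 ]
bed top 0.39 [ 94.9 246.8] [0.4563 0.4084 0.075 ]
bed scene 0.74 [278.7 197.5] [ 0.5258 -0.0322  0.075 ]
lock_mouth top 0.53 [266.  173.6] [ 0.637  -0.0005  0.077 ]
lock_mouth scene 0.67 [245.9 227.2] [0.6416 0.001  0.077 ]
drawer_handle top 0.83 [341.3 216.9] [ 0.5353 -0.1879  0.045 ]
drawer_handle top 0.74 [ 96.3 245.4] [0.4588 0.4181 0.045 ]
drawer_handle top 0.71 [140.8 144.9] [0.7112 0.3154 0.045 ]
drawer_handle scene 0.71 [241.5 170. ] [ 0.5412 -0.1834  0.045 ]
stand_hole top 0.6 [430.1 219. ] [ 0.5321 -0.4062  0.05  ]
stand_hole scene 0.78 [201.7 120.5] [ 0.5386 -0.4041  0.05  ]
key top 0.57 [429.3 216.1] [ 0.5392 -0.4043  0.05  ]
key top 0.17 [430.7 218. ] [ 0.5345 -0.4077  0.05  ]
key scene 0.73 [202.4 121.4] [ 0.5387 -0.3997  0.05  ]
scraper top 0.64 [ 97.6 246. ] [0.4559 0.4338 0.001 ]
scraper top 0.16 [141.  143.3] [0.725  0.3296 0.001 ]
scraper scene 0.83 [429.2 345.4] [0.4502 0.4375 0.001 ]
scraper scene 0.47 [247.  228.1] [ 0.6137 -0.0424  0.001 ]
mat top 0.82 [ 97.1 243. ] [0.4636 0.4358 0.    ]
mat top 0.34 [435.  159.1] [ 0.6908 -0.4397  0.    ]
mat scene 0.96 [425.3 346.5] [0.4585 0.4345 0.    ]
mat scene 0.3 [201.  121.1] [ 0.5191 -0.4538  0.    ]
slug1 top 0.47 [281.6 204.7] [ 0.562 -0.039  0.075]
slug1 top 0.42 [298.8 230.8] [ 0.4995 -0.0809  0.075 ]
slug1 top 0.39 [278.2 222.7] [ 0.5185 -0.0312  0.075 ]
slug1 scene 0.44 [280.7 199. ] [ 0.5244 -0.0256  0.075 ]
slug1 scene 0.37 [279.9 179.1] [ 0.4894 -0.0801  0.075 ]
slug1 scene 0.37 [266.4 202.8] [ 0.5603 -0.0349  0.075 ]
1.05
```

View pics/top1.png

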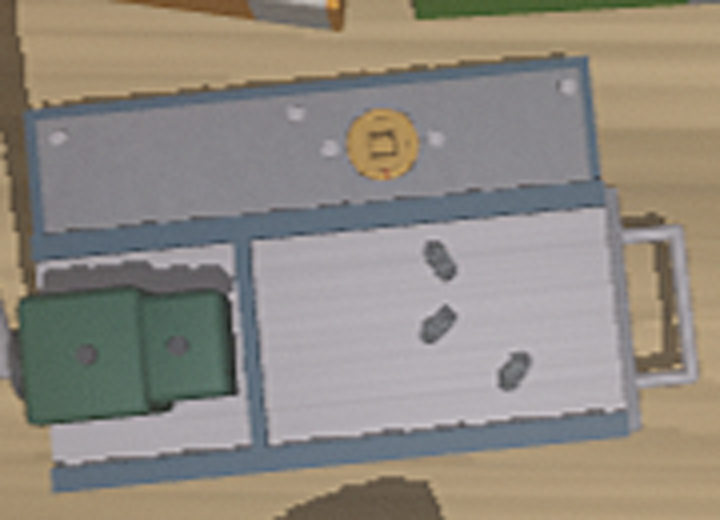

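View pics/scene1.png

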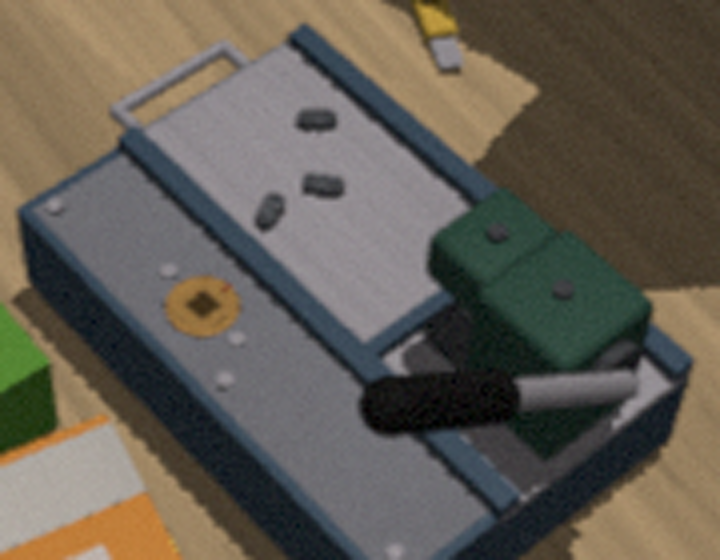

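View pics/topkey.png

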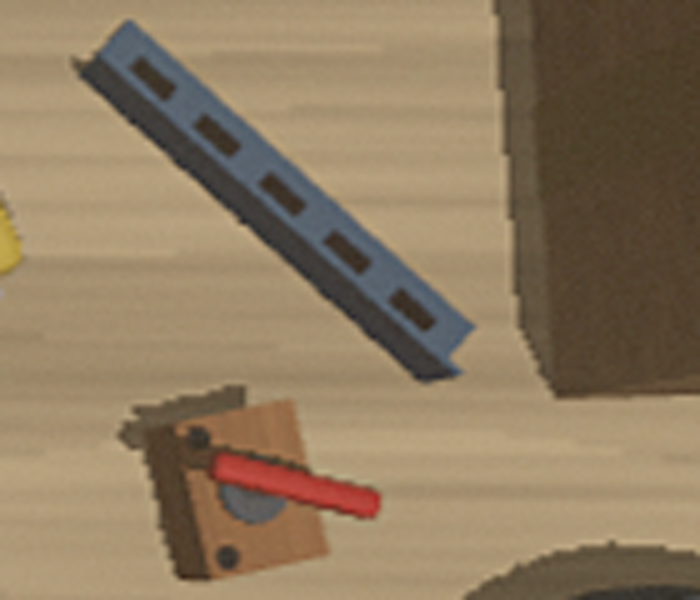

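View pics/topscr.png

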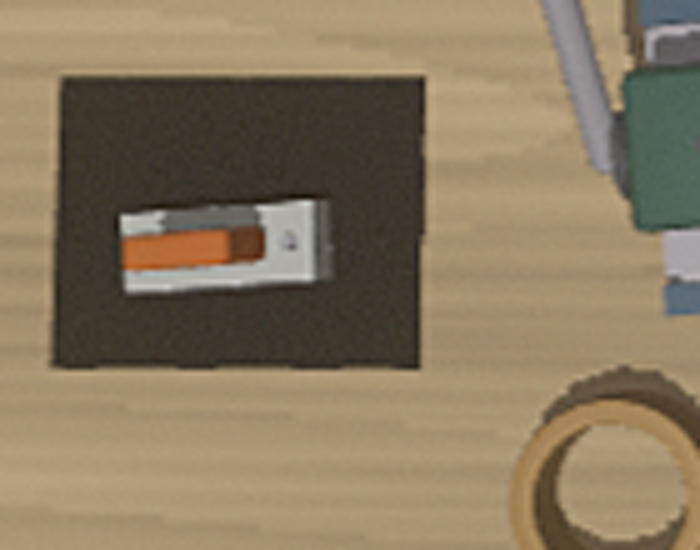

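```bash
cat >> h.py <<'E'
def plan(target,psi,n=None,vmax=45,down=True,show=True,wmax=.14):
    """rows in tool axes from current pose to target (world m), tool pointing down, tool x at yaw psi"""
    o=robot.get_obs();p=np.array(o["ee_pos"]);Rm=R.from_quat(o["ee_rot"])
    Rt=R.from_euler("z",psi)*R.from_euler("x",np.pi)
    d=np.array(target)-p; rv=(Rm.inv()*Rt).as_rotvec()
    k=max(int(np.ceil(np.linalg.norm(d)*1000/vmax)),int(np.ceil(np.linalg.norm(rv)/wmax)),1)
    if n: k=n
    rows=[]
    for i in range(k):
        Ri=Rm*R.from_rotvec(rv*i/k)
        rows.append((Ri.inv().apply(d/k)*1000))
    print("t %.2f k %d"%(o["clock"],k),"d_mm",np.round(d*1000,1),"twist/row",np.round(rv/k,3),"rot total",np.round(rv,3))
    print([[int(round(v)) for v in r] for r in rows])
def yaw(o):
    m=R.from_quat(o["ee_rot"]).as_matrix();return np.arctan2(m[1,0],m[0,0])
E
python3 - <<'E'
from h import *
plan([.537,-.403,.24],1.333)
E
```

```text
t 1.05 k 7 d_mm [297.9  92.3 -10.3] twist/row [-0.     0.    -0.126] rot total [-0.     0.    -0.883]
[[44, 7, 1], [43, 12, 1], [41, 17, 1], [38, 22, 1], [35, 27, 1], [32, 31, 1], [27, 35, 1]]
```

Call:
play_rows:
  translation:
    - [44, 7, 1]
    - [43, 12, 1]
    - [41, 17, 1]
    - [38, 22, 1]
    - [35, 27, 1]
    - [32, 31, 1]
    - [27, 35, 1]
    - [0, 0, 0]
  twist:
    - [0, 0, -0.126]
    - [0, 0, -0.126]
    - [0, 0, -0.126]
    - [0, 0, -0.126]
    - [0, 0, -0.126]
    - [0, 0, -0.126]
    - [0, 0, -0.126]
    - [0, 0, 0]
  claw: [85, 85, 85, 85, 60, 60, 60, 60]

```text
clock: 1.85
ee_pos: [0.545, -0.3966, 0.2425]
ee_rot: [0.776, 0.63, -0.0, 0.0]
wrist_force: [0.1, 0.1, 0.6]
width: 0.0599
```

Run:
```python
from h import *
o=st();print(yaw(o))
c=cam("wrist");save(c,"w1")
for q in("key","stand_hole"):
    for r in robot.place_of(q,"wrist")[:3]: print(q,r["conf"],r["xy"],at_z(c,r["xy"],.05))
for r in robot.regions_of("key","wrist")[:2]: print(r["conf"],r["extent"])
plan([.537,-.403,.24],1.333)
```

```text
t 1.85 p [ 0.545  -0.3966  0.2425] x [ 0.205   0.9788 -0.0008] y [ 0.9788 -0.205   0.0001] z [-0.0001 -0.0008 -1.    ] F [0.1182 0.136  0.6041] T [ 0.0047  0.0192 -0.0379] w 0.0599 q [-0.6832  0.5901  1.1262 -0.0006  1.4248 -0.4767]
1.3643689660849896
key 0.67 [268.7, 199.5] [ 0.5357 -0.4064  0.05  ]
stand_hole 0.79 [266.7, 199.7] [ 0.5337 -0.4062  0.05  ]
0.58 [251.1, 164.6, 284.2, 260.9]
t 2.05 k 1 d_mm [-3.2 -3.1 -3.7] twist/row [0.    0.002 0.02 ] rot total [0.    0.002 0.02 ]
[[-4, -2, 4]]
```

View pics/w1.png

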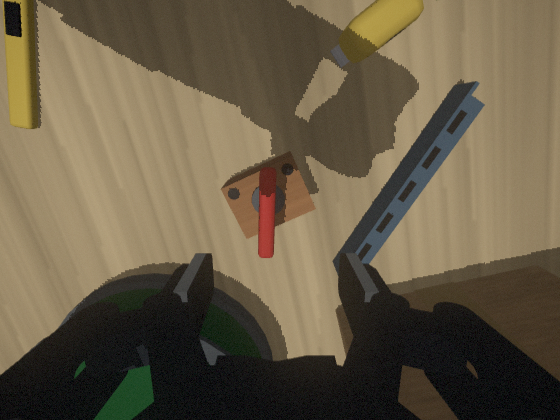

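```bash
cat >> h.py <<'E'
from scipy.optimize import minimize
def box(lx,ly,z0,z1,cx=0,cy=0):
    return np.array([[cx+sx*lx/2,cy+sy*ly/2,z] for sx in(-1,1) for sy in(-1,1) for z in(z0,z1)])/1000
def fitbox(c,mask,pts,x0,S=4):
    """fit x,y,yaw of a convex body (points in body frame, z = world) to mask"""
    m=cv2.resize(mask.astype(np.float32),None,fx=S,fy=S,interpolation=cv2.INTER_LINEAR)>.5
    def rend(v):
        P=pts.copy();P[:,:2]=pts[:,:2]@np.array([[np.cos(v[2]),np.sin(v[2])],[-np.sin(v[2]),np.cos(v[2])]])+v[:2]
        uv=(proj(c,P)+.5)*S-.5
        k=np.zeros(m.shape,np.uint8);cv2.fillConvexPoly(k,np.round(cv2.convexHull(uv.astype(np.float32))*16).astype(np.int32),1,shift=4);return k>0
    def cost(v):
        k=rend(np.array(v));return 1-(k&m).sum()/max((k|m).sum(),1)
    best=None
    sim=np.array([x0]+[np.array(x0)+d for d in([.01,0,0],[0,.01,0],[0,0,.12])])
    for _ in range(3):
        r=minimize(cost,sim[0],method="Nelder-Mead",options=dict(initial_simplex=sim,xatol=1e-5,fatol=1e-5))
        sim=np.array([r.x]+[r.x+d for d in([.003,0,0],[0,-.003,0],[0,0,-.04])])
    return r.x,1-r.fun
def red(img):
    h=cv2.cvtColor(img,cv2.COLOR_BGR2HSV);return (((h[...,0]<8)|(h[...,0]>172))&(h[...,1]>150)&(h[...,2]>50))
def bigblob(m,near=None):
    n,l,s,ce=cv2.connectedComponentsWithStats(m.astype(np.uint8))
    if near is None: i=1+np.argmax(s[1:,4])
    else:
        ok=[i for i in range(1,n) if s[i,4]>30];i=min(ok,key=lambda i:np.hypot(*(ce[i]-near)))
    return l==i
E
python3 - <<'E'
from h import *
o=st();print(yaw(o))
c=cam("wrist")
m=bigblob(red(c["img"]),(267,215));print(m.sum())
print(fitbox(c,m,box(80,14,94,110)+0*1,[.536,-.404,1.33]))
import pickle
ct=pickle.load(open("cs.pkl","rb"))
for n,near in(("top",(440,217)),("scene",(202,110))):
    mm=bigblob(red(ct[n]["img"]),near);print(n,mm.sum(),fitbox(ct[n],mm,box(80,14,94,110),[.536,-.404,1.33]))
E
```

```text
t 2.05 p [ 0.5402 -0.3999  0.2437] x [ 0.2156  0.9765 -0.0018] y [ 0.9765 -0.2156  0.0003] z [-0.0001 -0.0019 -1.    ] F [ 0.1456 -0.2619 -0.1072] T [-0.0425 -0.0382  0.0199] w 0.0594 q [-0.6912  0.5845  1.132  -0.0015  1.424  -0.4736]
1.353448477545118
1418
(array([ 0.535 , -0.4059,  1.3257]), np.float64(0.8956508011682058))
top 196 (array([ 0.5357, -0.4067,  1.3459]), np.float64(0.7539759036144579))
scene 113 (array([ 0.5335, -0.4083,  1.2935]), np.float64(0.7799564270152506))
```

Run:
```python
from h import *
plan([.535,-.406,.103],1.326,n=4)
```

```text
t 2.10 k 4 d_mm [  -5.1   -5.9 -141. ] twist/row [0.    0.    0.007] rot total [0.001 0.002 0.027]
[[-2, -1, 35], [-2, -1, 35], [-2, -1, 35], [-2, -1, 35]]
```

Call:
play_rows:
  translation:
    - [-2, -1, 35]
    - [-2, -1, 35]
    - [-2, -1, 35]
    - [0, 0, 12]
    - [0, 0, 0]
  twist:
    - [0, 0, 0.007]
    - [0, 0, 0.007]
    - [0, 0, 0.007]
    - [0, 0, 0]
    - [0, 0, 0]
  claw: [45, 45, 45, 45, 45]

```text
clock: 2.6
ee_pos: [0.5316, -0.4104, 0.1282]
ee_rot: [0.79, 0.613, 0.0, 0.004]
wrist_force: [0.5, 1.0, 0.2]
width: 0.0453
```

Run:
```python
from h import *
o=st();print(yaw(o))
c=cam("wrist");save(c,"w2")
m=bigblob(red(c["img"]),(267,260));print(m.sum())
print(fitbox(c,m,box(80,14,94,110)+0*1,[.535,-.406,1.33]))
plan([.535,-.406,.103],1.326,n=1)
```

```text
t 2.6 p [ 0.5316 -0.4104  0.1282] x [ 0.2476  0.9688 -0.0051] y [ 0.9688 -0.2476  0.0066] z [ 0.0051 -0.0066 -1.    ] F [0.4808 0.9957 0.2032] T [-0.0423  0.0125 -0.0336] w 0.0453 q [-0.7114  0.676   1.2603 -0.0018  1.1971 -0.4605]
1.3205540947443746
4204
(array([ 0.5352, -0.406 ,  1.3357]), np.float64(0.9067534953956504))
t 2.65 k 1 d_mm [  3.2   4.6 -26.1] twist/row [ 0.008  0.006 -0.005] rot total [ 0.008  0.006 -0.005]
[[5, 2, 26]]
```

View pics/w2.png

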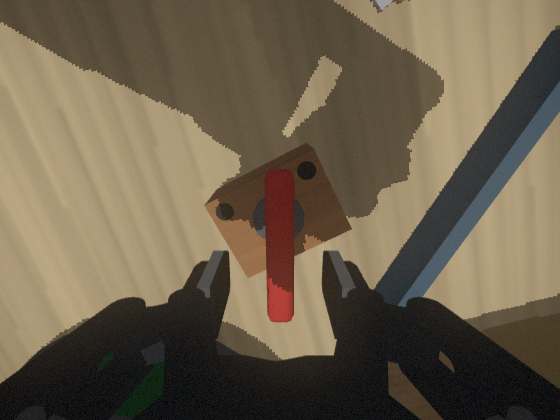

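Call:
play_rows:
  translation:
    - [3, 1, 14]
    - [2, 1, 12]
    - [0, 0, 0]
    - [0, 0, 0]
    - [0, 0, 0]
    - [0, 0, 0]
    - [0, 0, 0]
    - [0, 0, 0]
  twist:
    - [0.008, 0.006, -0.005]
    - [0, 0, 0]
    - [0, 0, 0]
    - [0, 0, 0]
    - [0, 0, 0]
    - [0, 0, 0]
    - [0, 0, 0]
    - [0, 0, 0]
  claw: [40, 40, 40, 10, 10, 10, 10, 10]
  squeeze: 50

```text
clock: 3.45
ee_pos: [0.5369, -0.4071, 0.1067]
ee_rot: [0.788, 0.616, 0.001, 0.003]
wrist_force: [-0.0, -0.7, -2.1]
width: 0.013
```

Run:
```python
from h import *
o=st();print(yaw(o))
c=cam("wrist");save(c,"w3")
c=cam("top");save(c,"t3",5,(380,150,500,250))
```

```text
t 3.45 p [ 0.5369 -0.4071  0.1067] x [ 0.2422  0.9702 -0.0024] y [ 0.9702 -0.2422  0.0054] z [ 0.0046 -0.0036 -1.    ] F [-0.0016 -0.6534 -2.0774] T [-0.0524 -0.007  -0.0266] w 0.013 q [-0.7032  0.7055  1.2646  0.0003  1.1657 -0.4587]
1.3261570134133251
```

View pics/w3.png

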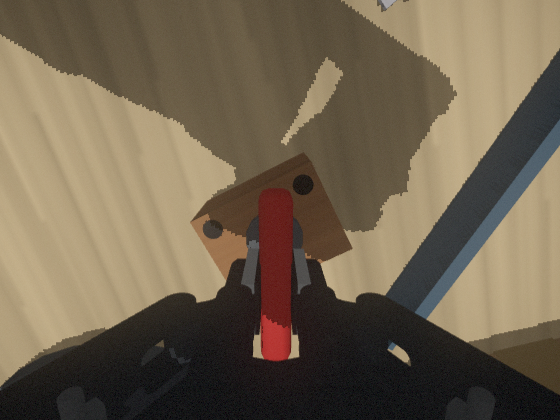

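Call:
play_rows:
  translation:
    - [0, 0, -12]
    - [0, 0, -15]
    - [0, 0, -25]
    - [0, 0, -35]
    - [0, 0, -40]
    - [0, 0, -30]
    - [0, 0, 0]
  twist:
    - [0, 0, 0]
    - [0, 0, 0]
    - [0, 0, 0]
    - [0, 0, 0]
    - [0, 0, 0]
    - [0, 0, 0]
    - [0, 0, 0]
  claw: [10, 10, 10, 10, 10, 10, 10]

```text
clock: 4.25
ee_pos: [0.5356, -0.4062, 0.2777]
ee_rot: [0.788, 0.616, 0.001, 0.005]
wrist_force: [0.4, -0.2, -2.0]
width: 0.0133
```

Run:
```python
from h import *
o=st();print(yaw(o))
plan([.639,-.075,.25],1.65,vmax=40)
```

```text
t 4.25 p [ 0.5356 -0.4062  0.2777] x [ 0.2423  0.9702 -0.0041] y [ 0.9702 -0.2423  0.0089] z [ 0.0077 -0.0062 -1.    ] F [ 0.4262 -0.1789 -1.9502] T [ 0.0305  0.0252 -0.0064] w 0.0133 q [-0.7034  0.5625  1.0884  0.0003  1.481  -0.4587]
1.3260605779541166
t 4.25 k 9 d_mm [103.4 331.2 -27.7] twist/row [ 0.001  0.001 -0.036] rot total [ 0.008  0.006 -0.324]
[[38, 2, 3], [38, 4, 3], [38, 5, 3], [38, 6, 3], [38, 8, 3], [37, 9, 3], [37, 10, 3], [37, 12, 3], [36, 13, 3]]
```

Call:
play_rows:
  translation:
    - [38, 2, 3]
    - [38, 4, 3]
    - [38, 5, 3]
    - [38, 6, 3]
    - [38, 8, 3]
    - [37, 9, 3]
    - [37, 10, 3]
    - [37, 12, 3]
    - [36, 13, 3]
    - [0, 0, 0]
    - [0, 0, 0]
  twist:
    - [0.008, 0.006, -0.036]
    - [0, 0, -0.036]
    - [0, 0, -0.036]
    - [0, 0, -0.036]
    - [0, 0, -0.036]
    - [0, 0, -0.036]
    - [0, 0, -0.036]
    - [0, 0, -0.036]
    - [0, 0, -0.036]
    - [0, 0, 0]
    - [0, 0, 0]
  claw: [10, 10, 10, 10, 10, 10, 10, 10, 10, 10, 10]

```text
clock: 5.35
ee_pos: [0.6379, -0.0631, 0.2531]
ee_rot: [0.674, 0.738, 0.001, 0.001]
wrist_force: [0.1, 0.2, -1.8]
width: 0.0126
```

Run:
```python
from h import *
o=st();print(yaw(o))
c=cam("wrist");save(c,"w4")
import pickle;pickle.dump(c,open("w4.pkl","wb"))
for q,z in(("lock_mouth",.077),("bed",.075),("slug1",.075)):
    for r in robot.place_of(q,"wrist")[:6]: print(q,r["conf"],r["xy"],at_z(c,r["xy"],z))
```

```text
t 5.35 p [ 0.6379 -0.0631  0.2531] x [-0.0903  0.9959 -0.0004] y [0.9959 0.0903 0.0022] z [ 0.0023 -0.0002 -1.    ] F [ 0.1483  0.1564 -1.8146] T [ 0.0111  0.0298 -0.015 ] w 0.0126 q [-0.1557  0.5038  1.232   0.0002  1.4036 -0.2462]
1.6612132171239828
lock_mouth 0.89 [274.0, 124.6] [ 0.6312 -0.0002  0.077 ]
bed 0.77 [151.4, 149.1] [ 0.5189 -0.0325  0.075 ]
slug1 0.88 [126.0, 196.7] [ 0.4934 -0.0808  0.075 ]
slug1 0.83 [194.3, 153.4] [ 0.5589 -0.033   0.075 ]
slug1 0.62 [154.2, 151.4] [ 0.5215 -0.0344  0.075 ]
```

View pics/w4.png

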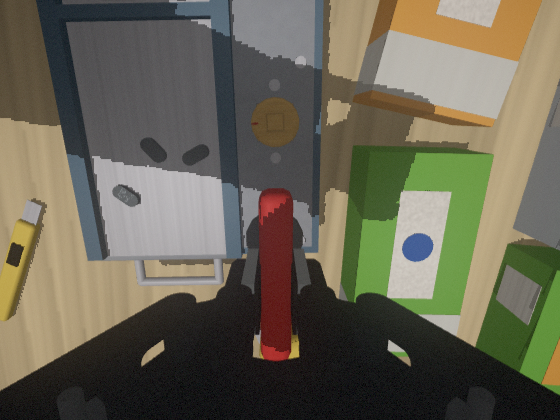

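Run:
```python
from h import *
import pickle
np.set_printoptions(precision=4,suppress=True)
cs=pickle.load(open("cs.pkl","rb"));cs["wrist"]=pickle.load(open("w4.pkl","rb"))
near=dict(top=(266,174),scene=(250,226),wrist=(274,123))
for n,c in cs.items():
    h=cv2.cvtColor(c["img"],cv2.COLOR_BGR2HSV)
    u,v=near[n]; print(n,h[v-2:v+3:2,u-12:u+13:6].reshape(-1,3)[:5].tolist())
    m=(h[...,0]>10)&(h[...,0]<28)&(h[...,1]>110)
    yy,xx=np.mgrid[:420,:560];m&=(np.hypot(xx-u,yy-v)<(35 if n=="wrist" else 16))
    cnt=max(cv2.findContours(m.astype(np.uint8),cv2.RETR_EXTERNAL,cv2.CHAIN_APPROX_NONE)[0],key=cv2.contourArea)
    e=cv2.fitEllipse(cnt);print(n,e,at_z(c,e[0],.077))
    ps=np.array([at_z(c,q,.077) for q in cnt[:,0].astype(float)]);
    r=cv2.minEnclosingCircle((ps[:,:2]*1000).astype(np.float32));print("   circ",r)
c=cs["wrist"];save(c,"lockz",8,(238,88,310,160))
```

```text
top [[130, 6, 138], [18, 123, 174], [18, 122, 151], [19, 130, 180], [140, 6, 136]]
top ((265.08172607421875, 175.70985412597656), (16.33890724182129, 16.532426834106445), 133.64053344726562) [0.6318 0.0016 0.077 ]
   circ ((632.1290893554688, 1.4225648641586304), 21.13829803466797)
scene [[125, 14, 112], [18, 148, 153], [18, 170, 60], [17, 149, 147], [132, 11, 113]]
scene ((250.19674682617188, 226.11814880371094), (13.950613975524902, 16.94989013671875), 88.09864044189453) [0.6315 0.0039 0.077 ]
   circ ((631.4141845703125, 3.745572566986084), 20.994403839111328)
wrist [[18, 130, 96], [19, 128, 96], [18, 133, 98], [18, 130, 98], [19, 120, 96]]
wrist ((275.05010986328125, 121.64009094238281), (45.99793243408203, 48.218544006347656), 178.59800720214844) [0.6319 0.0024 0.077 ]
   circ ((631.7410888671875, 1.9637186527252197), 21.7655029296875)
```

View pics/lockz.png

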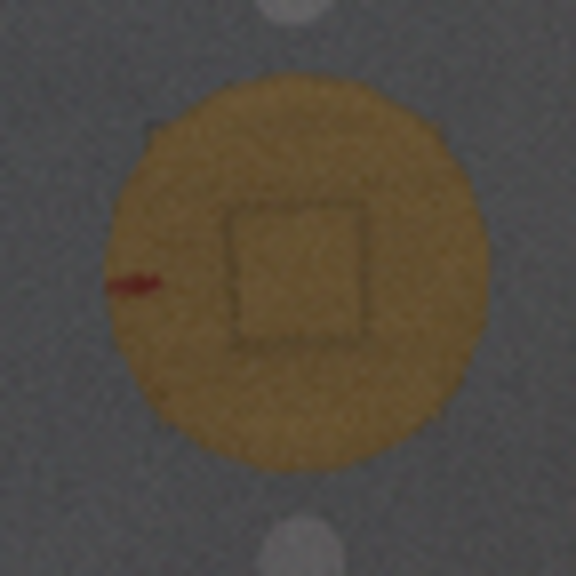

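Run:
```python
from h import *
import pickle
np.set_printoptions(precision=4,suppress=True)
c=pickle.load(open("w4.pkl","rb"));save(c,"bedz",3,(40,0,260,195));save(c,"bedz2",3,(60,120,260,300))
c=pickle.load(open("cs.pkl","rb"))["top"];save(c,"bedt",4.4,(170,150,350,270))
```

```text
(no output)
```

View pics/bedz.png

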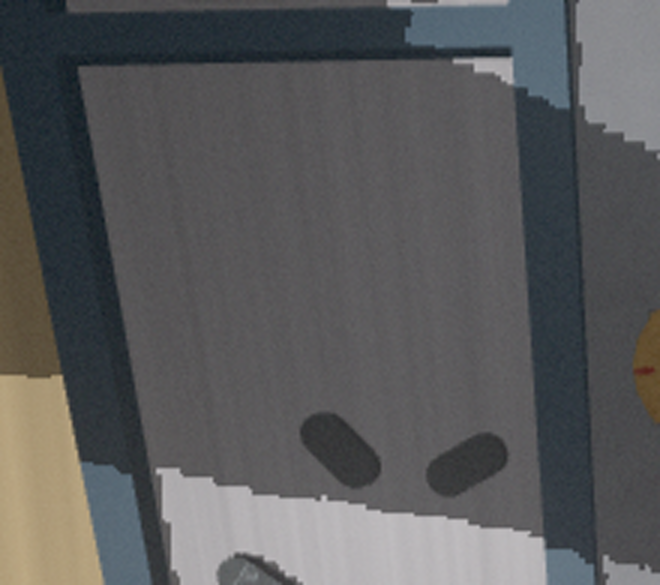

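View pics/bedz2.png

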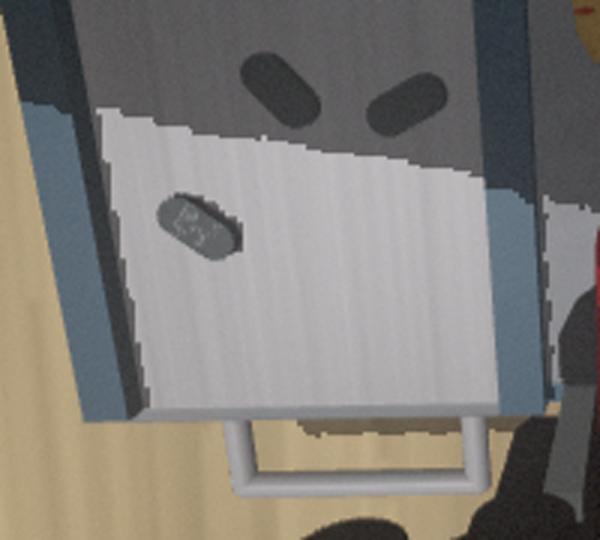

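Run:
```python
from h import *
import pickle
np.set_printoptions(precision=4,suppress=True)
c=pickle.load(open("w4.pkl","rb"))
L=[at_z(c,q,.075)[:2] for q in((66.7,22.7),(95.3,191.7),(109.3,255))]
Rr=[at_z(c,q,.085)[:2] for q in((211,20),(222.3,186.7),(225.7,254.3))]
F=[at_z(c,q,.075)[:2] for q in((109,256.2),(225,254.3))]
B=[at_z(c,q,.075)[:2] for q in((66.7,22.3),(210,19))]
Q=np.array
for n,a in(("L",L),("R",Rr),("F",F),("B",B)):
    d=a[-1]-a[0];print(n,Q(a).tolist(),"ang",np.arctan2(*(d[::-1])), np.linalg.norm(d))
# fit: unknown cx,cy,th
from scipy.optimize import least_squares
def res(v):
    x=Q([np.cos(v[2]),np.sin(v[2])]);y=Q([-x[1],x[0]]);o=v[:2]
    return 1000*np.r_[[(p-o)@y-.062 for p in L],[(p-o)@y+.062 for p in Rr],[(p-o)@x+.107 for p in F],[(p-o)@x-.108 for p in B]]
r=least_squares(res,[.52,-.03,1.66]);print(r.x,r.fun)
v=r.x
x=Q([np.cos(v[2]),np.sin(v[2])]);y=Q([-x[1],x[0]])
T=lambda p:(Q([(p-v[:2])@x,(p-v[:2])@y])*1000).round(1)
print("lock",T(Q([.6318,.0022])))
for p in([.4934,-.0808],[.5589,-.033],[.5215,-.0344]):print("slug",T(Q(p)))
# socket corners
for q in((230,205),(365,200),(368,340),(235,346),(105,286),(298,274)): 
    print(q,at_z(c,(238+q[0]/8,88+q[1]/8),.077)[:2])
```

```text
L [[0.44988664422446367, 0.06695074657699145], [0.4639471031618432, -0.07840974962456168], [0.47374085104543595, -0.14456967824902017]] ang -1.458495852070601 0.21286125364103764
R [[0.5729301009694419, 0.0774004722903276], [0.5879606432157124, -0.060283391474218864], [0.5942397964074829, -0.12863598980498203]] ang -1.4677359500770684 0.2071355276924121
F [[0.4733584416503599, -0.14595188600209713], [0.5922481677531685, -0.1333427106852042]] ang 0.10566274506847335 0.11955650661914216
B [[0.4499144936541478, 0.06725455138020114], [0.5700622443678915, 0.08050417971073572]] ang 0.10983398665301816 0.12087611282825574
[ 0.5226 -0.0333  1.6779] [-0.4523  1.11   -1.5537  0.0923 -0.1307  0.9344  0.2165  0.0415 -0.2927
  0.0347]
lock [  23.6 -112.4]
slug [-44.1  34.1]
slug [ -3.6 -36.2]
slug [-1.   1.2]
(230, 205) [0.6238 0.0087]
(365, 200) [0.639  0.0106]
(368, 340) [ 0.6408 -0.0046]
(235, 346) [ 0.6257 -0.0067]
(105, 286) [ 0.6104 -0.0014]
(298, 274) [0.6321 0.0019]
```

Run:
```python
from h import *
import pickle
np.set_printoptions(precision=4,suppress=True)
c=pickle.load(open("w4.pkl","rb"))
m=bigblob(red(c["img"]),(275,270));ys,xs=np.nonzero(m);print(m.sum(),ys.min(),ys.max(),xs.min(),xs.max())
for off in(0,4.7):
    zc=253.1-off
    v,i=fitbox(c,m,box(80,14,zc-8,zc+8),[.638,-.063,1.66]);print(off,v,i)
    d=v[:2]-np.array([.6379,-.0631]);x=np.array([-.0903,.9959]);y=np.array([.9959,.0903]);print(d@x*1000,d@y*1000)
o=st()
plan([.6318,.0022,.1365],1.70,n=4)
```

```text
5148 189 361 259 292
0 [ 0.6378 -0.0622  1.661 ] 0.8033442667626992
0.9125437941026817 0.021688134210371784
4.7 [ 0.6379 -0.0632  1.66  ] 0.8614848291914121
-0.08912915931789331 -0.03337502107009928
t 5.55 p [ 0.6378 -0.0646  0.2532] x [-0.0878  0.9961 -0.0004] y [0.9961 0.0878 0.0026] z [ 0.0026 -0.0002 -1.    ] F [ 0.6566  0.2085 -1.734 ] T [ 0.0229 -0.0142  0.0042] w 0.0129 q [-0.1582  0.5036  1.2319  0.0003  1.4035 -0.2462]
t 5.55 k 4 d_mm [  -6.    66.8 -116.7] twist/row [ 0.001  0.    -0.01 ] rot total [ 0.003  0.    -0.041]
[[17, 0, 29], [17, 0, 29], [17, 0, 29], [17, 0, 29]]
```

Call:
play_rows:
  translation:
    - [20, 0, 14]
    - [22, 0, 14]
    - [20, 0, 14]
    - [5, 0, 14]
    - [0, 0, 4]
    - [0, 0, 0]
    - [0, 0, 0]
  twist:
    - [0.003, 0, -0.02]
    - [0, 0, -0.02]
    - [0, 0, 0]
    - [0, 0, 0]
    - [0, 0, 0]
    - [0, 0, 0]
    - [0, 0, 0]
  claw: [10, 10, 10, 10, 10, 10, 10]

```text
clock: 6.25
ee_pos: [0.6289, 0.002, 0.1897]
ee_rot: [0.662, 0.75, -0.001, -0.0]
wrist_force: [0.3, 0.2, -1.5]
width: 0.013
```

Run:
```python
from h import *
o=st();print(yaw(o))
plan([.6318,.0022,.160],1.70,n=1)
c=cam("scene");save(c,"s5",4,(190,150,330,270))
```

```text
t 6.25 p [0.6289 0.002  0.1897] x [-0.1246  0.9922 -0.0005] y [ 0.9922  0.1246 -0.0013] z [-0.0012 -0.0007 -1.    ] F [ 0.3358  0.2148 -1.4727] T [ 0.0029  0.0288 -0.013 ] w 0.013 q [-0.0548  0.5266  1.347  -0.0008  1.2692 -0.1795]
1.6957313332281256
t 6.25 k 1 d_mm [  2.9   0.2 -29.7] twist/row [-0.001  0.    -0.004] rot total [-0.001  0.    -0.004]
[[0, 3, 30]]
```

View pics/s5.png

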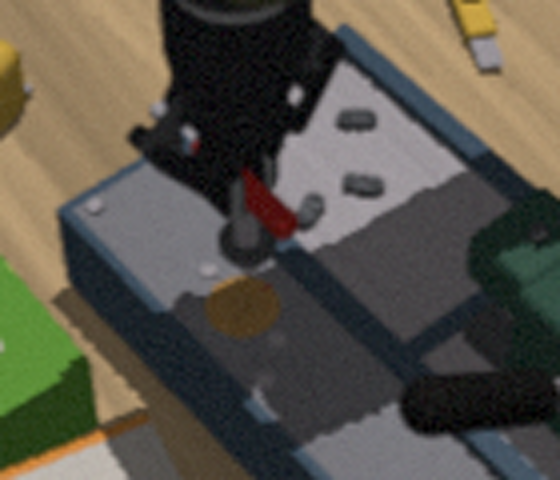

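Call:
play_rows:
  translation:
    - [0, 2, 15]
    - [0, 1, 12]
    - [0, 0, 2]
    - [0, 0, 0]
  twist:
    - [0, 0, -0.004]
    - [0, 0, 0]
    - [0, 0, 0]
    - [0, 0, 0]
  claw: [10, 10, 10, 10]

```text
clock: 6.7
ee_pos: [0.6325, 0.0011, 0.1587]
ee_rot: [0.661, 0.751, -0.0, 0.0]
wrist_force: [-0.1, -0.4, -1.6]
width: 0.013
```

Run:
```python
from h import *
o=st();print(yaw(o))
plan([.6318,.0022,.150],1.70,n=1)
```

```text
t 6.7 p [0.6325 0.0011 0.1587] x [-0.1273  0.9919 -0.0008] y [ 0.9919  0.1273 -0.0001] z [ 0.     -0.0008 -1.    ] F [-0.1202 -0.4397 -1.6051] T [-0.0088  0.0379 -0.0134] w 0.013 q [-0.0558  0.5637  1.3653 -0.0009  1.2124 -0.1831]
1.69840822567221
t 6.70 k 1 d_mm [-0.7  1.1 -8.7] twist/row [-0.     0.001 -0.002] rot total [-0.     0.001 -0.002]
[[1, -1, 9]]
```

Call:
play_rows:
  translation:
    - [1, -1, 3]
    - [0, 0, 3]
    - [0, 0, 2]
    - [0, 0, 0]
  twist:
    - [0, 0, 0]
    - [0, 0, 0]
    - [0, 0, 0]
    - [0, 0, 0]
  claw: [10, 10, 10, 10]

```text
clock: 7.1
ee_pos: [0.6315, 0.002, 0.1508]
ee_rot: [0.661, 0.751, 0.0, 0.001]
wrist_force: [-0.6, 0.3, -1.9]
width: 0.0125
```

Run:
```python
from h import *
o=st();print(yaw(o))
plan([.6318,.0022,.150],1.70,n=1)
```

```text
t 7.1 p [0.6315 0.002  0.1508] x [-0.1273  0.9919 -0.001 ] y [0.9919 0.1273 0.001 ] z [ 0.0011 -0.0009 -1.    ] F [-0.6457  0.2697 -1.8872] T [ 0.0375  0.0624 -0.0141] w 0.0125 q [-0.0545  0.5696  1.376  -0.0009  1.1948 -0.1817]
1.6983989394331243
t 7.10 k 1 d_mm [ 0.3  0.2 -0.8] twist/row [ 0.001  0.001 -0.002] rot total [ 0.001  0.001 -0.002]
[[0, 0, 1]]
```

Call:
play_rows:
  translation:
    - [0, 0, 2]
    - [0, 0, 2]
    - [0, 0, 0]
  twist:
    - [0, 0, 0]
    - [0, 0, 0]
    - [0, 0, 0]
  claw: [10, 10, 10]

```text
clock: 7.4
ee_pos: [0.6318, 0.0017, 0.147]
ee_rot: [0.661, 0.751, 0.0, 0.001]
wrist_force: [0.2, -0.9, -1.2]
width: 0.0131
```

Run:
```python
from h import *
o=st();print(yaw(o))
plan([.6318,.0022,.150],1.70,n=1)
```

```text
t 7.4 p [0.6318 0.0017 0.147 ] x [-0.1272  0.9919 -0.0017] y [0.9919 0.1272 0.0021] z [ 0.0023 -0.0014 -1.    ] F [ 0.1562 -0.899  -1.2221] T [-0.1443  0.0035  0.0255] w 0.0131 q [-0.0547  0.5736  1.3791 -0.0014  1.1866 -0.1817]
1.69833457533314
t 7.40 k 1 d_mm [0.  0.5 3. ] twist/row [ 0.002  0.002 -0.002] rot total [ 0.002  0.002 -0.002]
[[0, 0, -3]]
```

Call:
play_rows:
  translation:
    - [0, 0, 2]
    - [0, 0, 2]
    - [0, 0, 2]
    - [0, 0, 0]
  twist:
    - [0.002, 0.002, 0]
    - [0, 0, 0]
    - [0, 0, 0]
    - [0, 0, 0]
  claw: [10, 10, 10, 10]

```text
clock: 7.8
ee_pos: [0.6319, 0.0016, 0.1404]
ee_rot: [0.661, 0.751, 0.0, -0.0]
wrist_force: [0.3, -1.0, -2.5]
width: 0.0134
```

Run:
```python
from h import *
o=st();print(yaw(o))
plan([.6318,.0022,.134],1.70,n=1)
```

```text
t 7.8 p [0.6319 0.0016 0.1404] x [-0.1271  0.9919  0.0004] y [ 0.9919  0.1271 -0.    ] z [-0.0001  0.0004 -1.    ] F [ 0.2631 -0.9525 -2.4572] T [-0.2277 -0.157  -0.0063] w 0.0134 q [-0.0555  0.5821  1.3823  0.0004  1.1773 -0.1831]
1.6982794755562065
t 7.80 k 1 d_mm [-0.1  0.6 -6.4] twist/row [-0.    -0.    -0.002] rot total [-0.    -0.    -0.002]
[[1, 0, 6]]
```

Call:
play_rows:
  translation:
    - [0.5, 0, 2]
    - [0, 0, 2]
    - [0, 0, 2]
    - [0, 0, 1.5]
    - [0, 0, 0]
  twist:
    - [0, 0, 0]
    - [0, 0, 0]
    - [0, 0, 0]
    - [0, 0, 0]
    - [0, 0, 0]
  claw: [10, 10, 10, 10, 10]

```text
clock: 8.3
ee_pos: [0.6321, 0.0018, 0.1329]
ee_rot: [0.661, 0.751, 0.0, 0.0]
wrist_force: [-1.3, -1.6, 2.2]
width: 0.0127
```

Run:
```python
from h import *
o=st();print(yaw(o))
c=cam("scene");save(c,"s6",4,(190,150,330,270))
```

```text
t 8.3 p [0.6321 0.0018 0.1329] x [-0.127   0.9919 -0.0004] y [0.9919 0.127  0.0009] z [ 0.001  -0.0003 -1.    ] F [-1.2608 -1.6092  2.1662] T [-0.3726  0.1395  0.0314] w 0.0127 q [-0.0551  0.5903  1.3879 -0.0003  1.1624 -0.1823]
1.6981321206995699
```

View pics/s6.png

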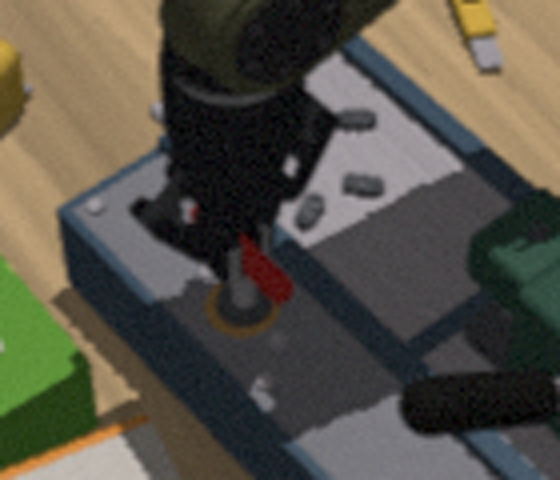

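Call:
play_rows:
  translation:
    - [0, 0, 0]
    - [0, 0, 0]
    - [0, 0, 0]
    - [0, 0, 0]
    - [0, 0, 0]
    - [0, 0, 0]
    - [0, 0, 0]
  twist:
    - [0, 0, -0.08]
    - [0, 0, -0.1]
    - [0, 0, -0.1]
    - [0, 0, -0.1]
    - [0, 0, -0.1]
    - [0, 0, -0.1]
    - [0, 0, 0]
  claw: [10, 10, 10, 10, 10, 10, 10]
  squeeze: 80

```text
clock: 9.05
ee_pos: [0.6333, 0.0019, 0.1331]
ee_rot: [0.409, 0.913, 0.001, 0.002]
wrist_force: [-0.7, -1.9, 0.6]
width: 0.0122
```

Run:
```python
from h import *
o=st();print(yaw(o))
plan([.6318,.0022,.1333],yaw(o),n=1)
```

```text
t 9.05 p [0.6333 0.0019 0.1331] x [-0.666   0.746  -0.0034] y [0.746  0.666  0.0039] z [ 0.0052  0.0001 -1.    ] F [-0.7145 -1.8685  0.6373] T [-0.3659  0.0554 -0.0419] w 0.0122 q [-0.055   0.5907  1.3869  0.0004  1.1589 -0.784 ]
2.299606817083223
t 9.05 k 1 d_mm [-1.5  0.3  0.2] twist/row [0.004 0.003 0.   ] rot total [0.004 0.003 0.   ]
[[1, -1, 0]]
```

Call:
play_rows:
  translation:
    - [0.5, -0.5, 0]
    - [0.5, -0.5, 0]
    - [0, 0, 0]
    - [0, 0, 0]
    - [0, 0, 0]
    - [0, 0, 0]
    - [0, 0, 0]
    - [0, 0, 0]
  twist:
    - [0.004, 0.003, -0.1]
    - [0, 0, -0.1]
    - [0, 0, -0.1]
    - [0, 0, -0.1]
    - [0, 0, -0.1]
    - [0, 0, -0.1]
    - [0, 0, -0.1]
    - [0, 0, 0]
  claw: [10, 10, 10, 10, 10, 10, 10, 10]

```text
clock: 9.85
ee_pos: [0.6333, 0.0031, 0.1331]
ee_rot: [0.071, 0.998, 0.001, 0.002]
wrist_force: [0.2, 0.1, -0.2]
width: 0.0124
```

Run:
```python
from h import *
o=st();print(yaw(o))
plan([.6318,.0022,.1333],yaw(o),n=1)
```

```text
t 9.85 p [0.6333 0.0031 0.1331] x [-0.99    0.1408 -0.0045] y [0.1408 0.99   0.0023] z [ 0.0048  0.0016 -1.    ] F [ 0.1919  0.1128 -0.199 ] T [-0.3207  0.0784  0.031 ] w 0.0124 q [-0.0535  0.5908  1.3866  0.002   1.1594 -1.4838]
3.000275237304658
t 9.85 k 1 d_mm [-1.5 -0.9  0.2] twist/row [0.002 0.005 0.   ] rot total [0.002 0.005 0.   ]
[[1, -1, 0]]
```

Call:
play_rows:
  translation:
    - [0.5, -0.5, 0]
    - [0.5, -0.5, 0]
    - [0, 0, 0]
    - [0, 0, 0]
    - [0, 0, 0]
    - [0, 0, 0]
  twist:
    - [0.002, 0.004, -0.1]
    - [0, 0, -0.1]
    - [0, 0, -0.08]
    - [0, 0, -0.06]
    - [0, 0, -0.06]
    - [0, 0, 0]
  claw: [10, 10, 10, 10, 10, 10]

```text
clock: 10.45
ee_pos: [0.633, 0.0037, 0.1331]
ee_rot: [-0.121, 0.993, 0.001, 0.002]
wrist_force: [0.4, -0.3, 0.9]
width: 0.0125
```

Run:
```python
from h import *
o=st();print(yaw(o)%6.283)
plan([.6318,.0022,.1333],yaw(o),n=1)
```

```text
t 10.45 p [0.633  0.0037 0.1331] x [-0.9709 -0.2393 -0.0038] y [-0.2393  0.9709  0.0016] z [ 0.0033  0.0025 -1.    ] F [ 0.3789 -0.2615  0.8655] T [-0.2576  0.0629 -0.0571] w 0.0125 q [-0.0529  0.591   1.3864  0.0029  1.161  -1.8665]
3.3830424914975947
t 10.45 k 1 d_mm [-1.2 -1.5  0.2] twist/row [0.002 0.004 0.   ] rot total [0.002 0.004 0.   ]
[[2, -1, 0]]
```

Call:
play_rows:
  translation:
    - [0.5, -0.5, 0]
    - [0.5, 0, 0]
    - [0, 0, 0]
  twist:
    - [0.002, 0.004, -0.04]
    - [0, 0, -0.04]
    - [0, 0, -0.03]
  claw: [10, 10, 10]

```text
clock: 10.75
ee_pos: [0.6327, 0.0039, 0.1332]
ee_rot: [-0.169, 0.986, 0.0, 0.001]
wrist_force: [0.8, -0.6, -1.2]
width: 0.0126
```

Run:
```python
from h import *
o=st();print(yaw(o)%6.283)
c=cam("wrist");save(c,"w7")
```

```text
t 10.75 p [0.6327 0.0039 0.1332] x [-0.9431 -0.3325 -0.0022] y [-0.3325  0.9431  0.0004] z [ 0.002   0.0011 -1.    ] F [ 0.7628 -0.6166 -1.2459] T [-0.1143 -0.2631 -0.1778] w 0.0126 q [-0.0522  0.591   1.3862  0.0013  1.1625 -1.9625]
3.480356927722527
```

View pics/w7.png

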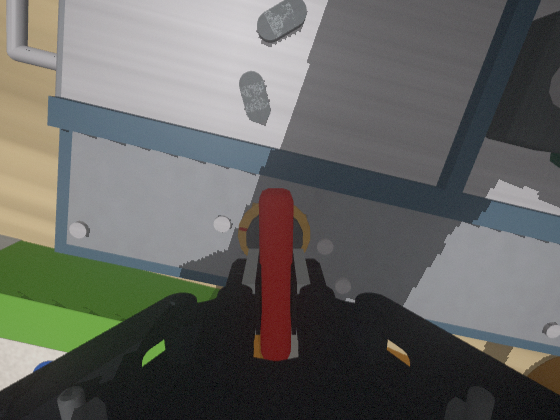

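Call:
play_rows:
  translation:
    - [0, 0, 0]
    - [0, 0, 0]
    - [0, 0, 0]
    - [0, 0, 0]
    - [0, 0, -15]
    - [0, 0, -30]
    - [0, 0, -35]
    - [0, 0, -35]
    - [0, 0, 0]
  twist:
    - [0, 0, 0.1]
    - [0, 0, 0]
    - [0, 0, 0]
    - [0, 0, 0]
    - [0, 0, 0]
    - [0, 0, 0]
    - [0, 0, 0]
    - [0, 0, 0]
    - [0, 0, 0]
  claw: [10, 35, 35, 35, 35, 35, 35, 35, 35]

```text
clock: 11.7
ee_pos: [0.6319, 0.0038, 0.2563]
ee_rot: [-0.119, 0.993, 0.0, 0.001]
wrist_force: [0.1, 0.7, -0.8]
width: 0.035
```

Run:
```python
from h import *
o=st();print(yaw(o)%6.283)
c=cam("wrist");save(c,"w8")
import pickle;pickle.dump(c,open("w8.pkl","wb"))
for q,z in(("lock_mouth",.077),("drawer_handle",.045),("key",.077)):
    for r in robot.place_of(q,"wrist")[:3]: print(q,r["conf"],r["xy"],at_z(c,r["xy"],z))
m=bigblob(red(c["img"]),(275,230))
print(fitbox(c,m,box(80,14,121,137),[.632,.002,3.4]))
```

```text
t 11.7 p [0.6319 0.0038 0.2563] x [-0.9717 -0.2362 -0.0012] y [-0.2362  0.9717  0.0007] z [ 0.001  0.001 -1.   ] F [ 0.103   0.7448 -0.7873] T [-0.0578 -0.0058  0.0362] w 0.035 q [-0.0523  0.481   1.2578  0.0011  1.4018 -1.8618]
3.3799091932281766
lock_mouth 0.75 [272.6, 191.2] [0.6321 0.0004 0.077 ]
drawer_handle 0.83 [104.1, 45.9] [ 0.5389 -0.1872  0.045 ]
drawer_handle 0.68 [253.0, 110.3] [ 0.5629 -0.0366  0.045 ]
drawer_handle 0.35 [250.6, 22.1] [ 0.4864 -0.0558  0.045 ]
key 0.97 [273.8, 190.9] [0.6315 0.0015 0.077 ]
(array([0.6417, 0.0045, 3.3663]), np.float64(0.6471031931324306))
```

View pics/w8.png

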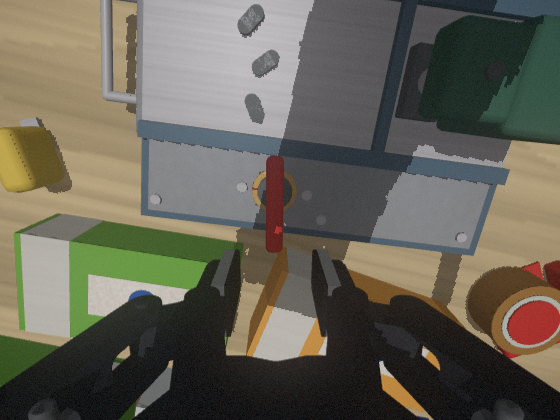

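Run:
```python
from h import *
o=st()
plan([.5392,-.1874,.16],3.249,vmax=40)
```

```text
t 11.9 p [0.6304 0.0038 0.249 ] x [-0.9718 -0.2358  0.0085] y [-0.2358  0.9718  0.0036] z [-0.0091  0.0015 -1.    ] F [-0.4749  0.3928 -0.7613] T [-0.0638 -0.0203  0.0067] w 0.0348 q [-0.0524  0.4874  1.2654  0.001   1.398  -1.8614]
t 11.90 k 6 d_mm [ -91.2 -191.2  -89. ] twist/row [ 0.001 -0.001  0.022] rot total [ 0.003 -0.009  0.131]
[[22, -27, 15], [22, -28, 15], [21, -28, 15], [20, -29, 15], [20, -29, 15], [19, -30, 15]]
```

Call:
play_rows:
  translation:
    - [22, -27, 0]
    - [22, -28, 8]
    - [21, -28, 20]
    - [20, -29, 20]
    - [20, -29, 20]
    - [19, -30, 20]
    - [0, 0, 0]
    - [0, 0, 0]
  twist:
    - [0.003, -0.009, 0.022]
    - [0, 0, 0.022]
    - [0, 0, 0.022]
    - [0, 0, 0.022]
    - [0, 0, 0.022]
    - [0, 0, 0.022]
    - [0, 0, 0]
    - [0, 0, 0]
  claw: [30, 30, 30, 30, 30, 30, 30, 30]

```text
clock: 12.7
ee_pos: [0.5321, -0.1916, 0.1496]
ee_rot: [-0.052, 0.999, 0.003, -0.006]
wrist_force: [-0.1, 0.6, 0.6]
width: 0.0296
```

Run:
```python
from h import *
o=st();print(yaw(o)%6.283)
c=cam("wrist");save(c,"w9")
for q,z in(("drawer_handle",.045),):
    for r in robot.place_of(q,"wrist")[:3]: print(q,r["conf"],r["xy"],at_z(c,r["xy"],z))
plan([.5392,-.1874,.055],3.249,vmax=40)
```

```text
t 12.7 p [ 0.5321 -0.1916  0.1496] x [-0.9945 -0.1038  0.0121] y [-0.1037  0.9946  0.0069] z [-0.0128  0.0056 -0.9999] F [-0.0954  0.6138  0.5975] T [0.0837 0.0089 0.0125] w 0.0296 q [-0.4105  0.4411  1.5744  0.      1.14   -2.0852]
3.2453718440215504
drawer_handle 0.7 [282.5, 222.9] [ 0.5367 -0.1857  0.045 ]
t 12.80 k 3 d_mm [  6.7   3.5 -95. ] twist/row [ 0.002 -0.004 -0.001] rot total [ 0.007 -0.012 -0.002]
[[-3, 1, 32], [-3, 1, 32], [-2, 1, 32]]
```

View pics/w9.png

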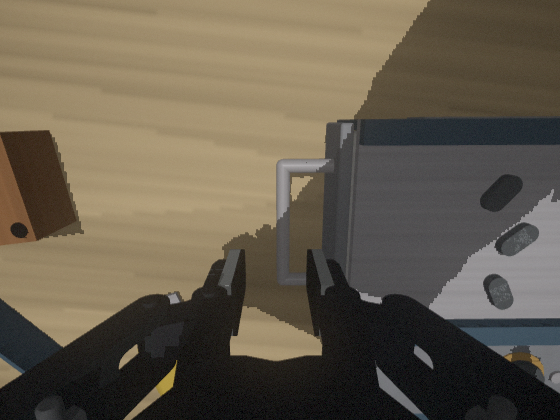

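Call:
play_rows:
  translation:
    - [-3, 2, 25]
    - [-2, 2, 25]
    - [-2, 0, 15]
    - [0, 0, 0]
    - [0, 0, 0]
  twist:
    - [0.007, -0.012, 0]
    - [0, 0, 0]
    - [0, 0, 0]
    - [0, 0, 0]
    - [0, 0, 0]
  claw: [28, 28, 28, 28, 28]

```text
clock: 13.3
ee_pos: [0.5426, -0.1827, 0.0861]
ee_rot: [-0.056, 0.998, -0.001, 0.003]
wrist_force: [0.4, -1.1, 0.2]
width: 0.028
```

Run:
```python
from h import *
o=st();print(yaw(o)%6.283)
c=cam("wrist");save(c,"w10")
for q,z in(("drawer_handle",.045),):
    for r in robot.place_of(q,"wrist")[:3]: print(q,r["conf"],r["xy"],at_z(c,r["xy"],z))
plan([.5392,-.1874,.055],3.249,vmax=40)
```

```text
t 13.3 p [ 0.5426 -0.1827  0.0861] x [-0.9937 -0.1116 -0.0058] y [-0.1116  0.9938 -0.0031] z [ 0.0061 -0.0025 -1.    ] F [ 0.4292 -1.0857  0.2126] T [-0.0098  0.0541  0.0154] w 0.028 q [-0.3887  0.5304  1.6082  0.      0.9963 -2.0713]
3.253231606004912
drawer_handle 0.84 [271.7, 239.2] [ 0.5378 -0.1861  0.045 ]
t 13.40 k 1 d_mm [ -3.4  -4.5 -31.4] twist/row [-0.003  0.006  0.004] rot total [-0.003  0.006  0.004]
[[4, -4, 31]]
```

View pics/w10.png

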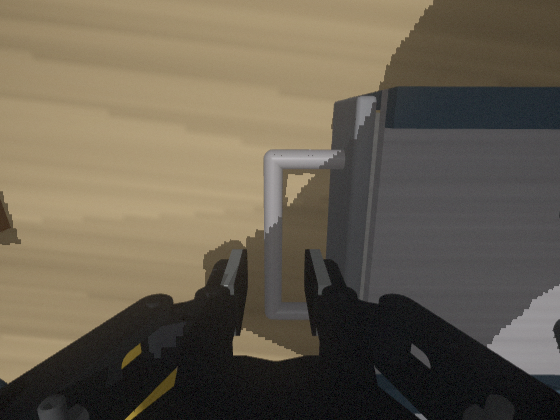

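Call:
play_rows:
  translation:
    - [3, -3, 10]
    - [1, -1, 12]
    - [0, 0, 7]
    - [0, 0, 0]
    - [0, 0, 0]
  twist:
    - [-0.003, 0.006, 0]
    - [0, 0, 0]
    - [0, 0, 0]
    - [0, 0, 0]
    - [0, 0, 0]
  claw: [28, 28, 28, 28, 28]

```text
clock: 13.9
ee_pos: [0.5391, -0.1884, 0.0563]
ee_rot: [-0.055, 0.998, -0.001, 0.001]
wrist_force: [-0.6, 0.1, -0.6]
width: 0.0275
```

Run:
```python
from h import *
o=st();print(yaw(o)%6.283)
plan([.5392,-.1870,.055],3.249,vmax=40)
```

```text
t 13.9 p [ 0.5391 -0.1884  0.0563] x [-0.9939 -0.1106 -0.0016] y [-0.1106  0.9939 -0.0012] z [ 0.0017 -0.001  -1.    ] F [-0.565   0.068  -0.6043] T [ 0.0064 -0.0213 -0.0042] w 0.0275 q [-0.4002  0.5748  1.6213 -0.0003  0.9435 -2.0816]
3.2521968798851377
t 13.90 k 1 d_mm [ 0.1  1.4 -1.3] twist/row [-0.001  0.002  0.003] rot total [-0.001  0.002  0.003]
[[0, 1, 1]]
```

Call:
play_rows:
  translation:
    - [0, 1, 1]
    - [0, 0, 0]
    - [0, 0, 0]
    - [0, 0, 0]
    - [0, -5, 0]
    - [0, -15, 0]
    - [0, -20, 0]
    - [0, -20, 0]
    - [0, -20, 0]
    - [0, -15, 0]
    - [0, 0, 0]
  twist:
    - [0, 0, 0]
    - [0, 0, 0]
    - [0, 0, 0]
    - [0, 0, 0]
    - [0, 0, 0]
    - [0, 0, 0]
    - [0, 0, 0]
    - [0, 0, 0]
    - [0, 0, 0]
    - [0, 0, 0]
    - [0, 0, 0]
  claw: [5, 5, 5, 5, 5, 5, 5, 5, 5, 5, 5]
  squeeze: 40

```text
clock: 15.0
ee_pos: [0.5499, -0.2867, 0.0555]
ee_rot: [-0.056, 0.998, 0.0, 0.001]
wrist_force: [2.3, -1.5, -1.2]
width: 0.008
```

Run:
```python
from h import *
o=st();print(yaw(o)%6.283)
plan([.5392+.107*.105,-.187-.994*.105,.055],3.249,vmax=40)
```

```text
t 15.0 p [ 0.5499 -0.2867  0.0555] x [-0.9938 -0.1113 -0.0012] y [-0.1113  0.9938  0.0006] z [ 0.0011  0.0008 -1.    ] F [ 2.2874 -1.5384 -1.2004] T [-0.304  -0.331  -0.0308] w 0.008 q [-0.5401  0.6664  1.4672  0.0015  1.0074 -2.2231]
3.252897992548118
t 15.00 k 1 d_mm [ 0.6 -4.7 -0.5] twist/row [0.001 0.001 0.004] rot total [0.001 0.001 0.004]
[[0, -5, 0]]
```

Call:
play_rows:
  translation:
    - [0, -3, 0]
    - [0, -3, 0]
    - [0, -3, 0]
    - [0, 0, 0]
  twist:
    - [0, 0, 0]
    - [0, 0, 0]
    - [0, 0, 0]
    - [0, 0, 0]
  claw: [5, 5, 5, 5]

```text
clock: 15.4
ee_pos: [0.5502, -0.2887, 0.0555]
ee_rot: [-0.057, 0.998, 0.006, -0.002]
wrist_force: [-2.4, -1.8, -1.8]
width: 0.0082
```

Run:
```python
from h import *
o=st()
c=cam("top");save(c,"t11",3,(160,140,400,280))
for r in robot.place_of("drawer_handle","top")[:2]: print(r["conf"],r["xy"],at_z(c,r["xy"],.045))
c=cam("scene");save(c,"s11",4,(150,110,340,250))
```

```text
t 15.4 p [ 0.5502 -0.2887  0.0555] x [-0.9935 -0.1138  0.0039] y [-0.1138  0.9934  0.0128] z [-0.0053  0.0123 -0.9999] F [-2.3816 -1.8267 -1.7658] T [-0.4525  0.1889 -0.0751] w 0.0082 q [-0.545   0.6735  1.455   0.009   1.024  -2.2345]
0.8 [383.7, 212.0] [ 0.5485 -0.2931  0.045 ]
```

View pics/t11.png

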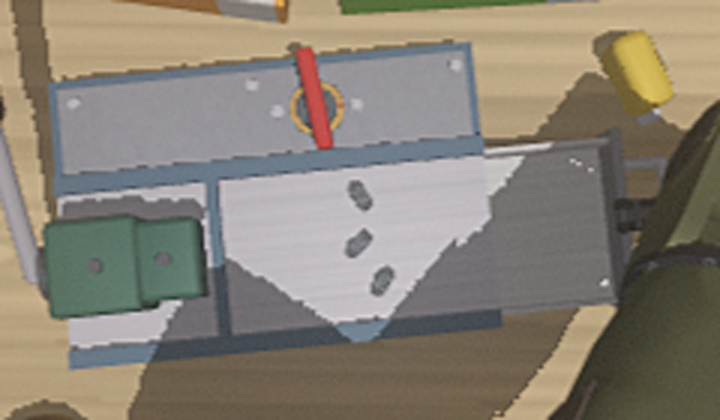

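View pics/s11.png

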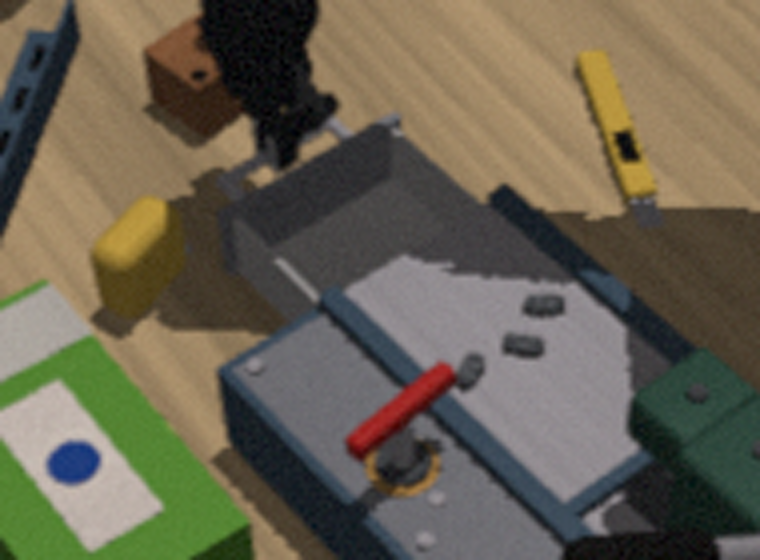

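Call:
play_rows:
  translation:
    - [0, -6, 0]
    - [0, -6, 0]
    - [0, -6, 0]
  twist:
    - [-0.012, 0.004, 0]
    - [0, 0, 0]
    - [0, 0, 0]
  claw: [5, 5, 5]

```text
clock: 15.85
ee_pos: [0.5507, -0.2904, 0.0547]
ee_rot: [-0.059, 0.998, 0.028, -0.011]
wrist_force: [-14.5, 46.1, 24.5]
width: 0.0083
```

Run:
```python
from h import *
o=st()
```

```text
t 15.85 p [ 0.5507 -0.2904  0.0547] x [-0.9928 -0.1182  0.019 ] y [-0.1169  0.9915  0.0577] z [-0.0257  0.0551 -0.9982] F [-14.5299  46.086   24.5411] T [ 7.6939  2.3412 -0.1216] w 0.0083 q [-0.5562  0.6938  1.4226  0.0378  1.0764 -2.2637]
```

Run:
```python
from h import *
plan([.5502,-.2890,.0552],3.249,n=1)
```

```text
t 15.85 k 1 d_mm [-0.5  1.4  0.5] twist/row [ 0.058 -0.019  0.011] rot total [ 0.058 -0.019  0.011]
[[0, 2, 0]]
```

Call:
play_rows:
  translation:
    - [0, 0, 0]
    - [0, 0, 0]
    - [0, 0, 0]
    - [0, 0, 0]
    - [0, 0, -20]
    - [0, 0, -40]
    - [0, 0, -45]
    - [0, 0, -45]
    - [0, 0, -45]
    - [0, 0, -45]
    - [0, 0, -45]
    - [0, 0, 0]
  twist:
    - [0.055, -0.02, 0]
    - [0, 0, 0]
    - [0, 0, 0]
    - [0, 0, 0]
    - [0, 0, 0]
    - [0, 0, 0]
    - [0, 0, 0]
    - [0, 0, 0]
    - [0, 0, 0]
    - [0, 0, 0]
    - [0, 0, 0]
    - [0, 0, 0]
  claw: [5, 28, 28, 28, 28, 28, 50, 50, 50, 50, 50, 50]

```text
clock: 17.05
ee_pos: [0.5501, -0.2936, 0.3508]
ee_rot: [-0.058, 0.998, 0.003, -0.001]
wrist_force: [-0.5, 0.1, -0.9]
width: 0.0499
```

Run:
```python
from h import *
st()
plan([.45,.40,.36],1.63,vmax=42)
```

```text
t 17.05 p [ 0.5501 -0.2936  0.3508] x [-0.9933 -0.1156  0.0017] y [-0.1156  0.9933  0.0067] z [-0.0024  0.0065 -1.    ] F [-0.5227  0.0708 -0.9486] T [-0.0902 -0.0306 -0.0315] w 0.0499 q [-0.5505  0.4262  1.1221  0.0043  1.5988 -2.237 ]
t 17.05 k 17 d_mm [-100.1  693.6    9.2] twist/row [ 0.    -0.     0.096] rot total [ 0.004 -0.007  1.627]
[[1, 41, 0], [5, 41, 0], [9, 40, 0], [13, 39, 0], [16, 38, 0], [20, 36, 0], [23, 34, 0], [26, 32, 0], [29, 29, 0], [32, 26, 0], [34, 23, 0], [36, 19, 0], [38, 16, 0], [39, 12, 0], [40, 8, 0], [41, 4, -1], [41, 0, -1]]
```

Call:
play_rows:
  translation:
    - [1, 41, -15]
    - [5, 41, -15]
    - [9, 40, -10]
    - [13, 39, 0]
    - [16, 38, 0]
    - [20, 36, 0]
    - [23, 34, 0]
    - [26, 32, 0]
    - [29, 29, 0]
    - [32, 26, 0]
    - [34, 23, 0]
    - [36, 19, 0]
  twist:
    - [0, -0.007, 0.096]
    - [0, 0, 0.096]
    - [0, 0, 0.096]
    - [0, 0, 0.096]
    - [0, 0, 0.096]
    - [0, 0, 0.096]
    - [0, 0, 0.096]
    - [0, 0, 0.096]
    - [0, 0, 0.096]
    - [0, 0, 0.096]
    - [0, 0, 0.096]
    - [0, 0, 0.096]
  claw: [50, 50, 50, 50, 50, 50, 50, 50, 50, 50, 50, 50]

```text
clock: 18.25
ee_pos: [0.4922, 0.2053, 0.3926]
ee_rot: [0.52, 0.854, 0.005, 0.0]
wrist_force: [0.5, -0.1, 0.3]
width: 0.0501
```

Run:
```python
from h import *
st()
plan([.455,.40,.26],1.63,vmax=42)
```

```text
t 18.25 p [0.4922 0.2053 0.3926] x [-0.4583  0.8888  0.0051] y [0.8888 0.4582 0.0091] z [ 0.0058  0.0087 -0.9999] F [ 0.5207 -0.1152  0.3179] T [0.0125 0.034  0.0276] w 0.0501 q [ 0.3239  0.1924  1.3299  0.0064  1.611  -0.1519]
t 18.25 k 6 d_mm [ -37.2  194.7 -132.6] twist/row [ 0.001 -0.001  0.069] rot total [ 0.008 -0.007  0.417]
[[32, 9, 22], [32, 7, 22], [33, 5, 22], [33, 3, 22], [33, 0, 22], [33, -2, 22]]
```

Call:
play_rows:
  translation:
    - [32, 9, 0]
    - [32, 7, 0]
    - [33, 5, 15]
    - [33, 3, 25]
    - [33, 0, 40]
    - [33, -2, 40]
    - [0, 0, 0]
    - [0, 0, 0]
  twist:
    - [0.008, -0.007, 0.069]
    - [0, 0, 0.069]
    - [0, 0, 0.069]
    - [0, 0, 0.069]
    - [0, 0, 0.069]
    - [0, 0, 0.069]
    - [0, 0, 0]
    - [0, 0, 0]
  claw: [50, 50, 50, 50, 50, 50, 50, 50]

```text
clock: 19.05
ee_pos: [0.4556, 0.4082, 0.2693]
ee_rot: [0.692, 0.722, 0.0, 0.001]
wrist_force: [0.7, 0.4, 1.6]
width: 0.0503
```

```bash
cat >> h.py <<'E'
def orange(img):
    h=cv2.cvtColor(img,cv2.COLOR_BGR2HSV);return ((h[...,0]>=5)&(h[...,0]<15)&(h[...,1]>150)&(h[...,2]>60))
E
python3 - <<'E'
from h import *
o=st()
c=cam("wrist");save(c,"w12")
import pickle;pickle.dump(c,open("w12.pkl","wb"))
for r in robot.place_of("scraper","wrist")[:2]: print(r["conf"],r["xy"],at_z(c,r["xy"],.001))
rg=robot.regions_of("scraper","wrist")[0];print(rg["conf"],rg["extent"])
for r in robot.place_of("mat","wrist")[:2]: print(r["conf"],r["xy"],at_z(c,r["xy"],.001))
E
```

```text
t 19.05 p [0.4556 0.4082 0.2693] x [-0.0431  0.9991 -0.0011] y [0.9991 0.0431 0.0013] z [ 0.0013 -0.0011 -1.    ] F [0.7294 0.4441 1.5543] T [-0.0181 -0.046  -0.0113] w 0.0503 q [ 0.6713  0.4263  1.3061 -0.0017  1.4088  0.6285]
0.66 [270.3, 153.9] [0.4483 0.4341 0.001 ]
0.55 [252.0, 113.0, 289.7, 198.6]
0.63 [279.0, 151.2] [0.4588 0.4378 0.001 ]
```

View pics/w12.png

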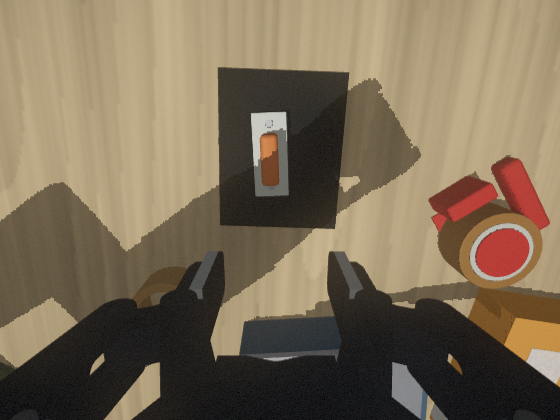

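Run:
```python
from h import *
import pickle
c=pickle.load(open("w12.pkl","rb"))
save(c,"scrz",6,(215,60,355,235) if 0 else (225,90,315,190))
m=bigblob(orange(c["img"]),(270,160));print(m.sum())
print("grip",fitbox(c,m,box(18,52,45,73),[.447,.434,.05]))
rg=robot.regions_of("scraper","wrist")[0]["region"]
h=cv2.cvtColor(c["img"],cv2.COLOR_BGR2HSV)
w=((h[...,1]<60)&(h[...,2]>85))|m
yy,xx=np.mgrid[:420,:560];w&=(np.abs(xx-270)<30)&(np.abs(yy-155)<55)
print("region",fitbox(c,rg,box(40,96,1,25),[.447,.434,.05]))
print("white",w.sum(),fitbox(c,w,box(40,96,1,25),[.447,.434,.05]))
```

```text
840
grip (array([0.4481096 , 0.43501841, 0.06953737]), np.float64(0.8610612663419636))
region (array([0.44773461, 0.43586868, 0.07594759]), np.float64(0.9637024334476564))
white 2791 (array([0.44810532, 0.43536865, 0.07901784]), np.float64(0.9370749727142977))
```

View pics/scrz.png

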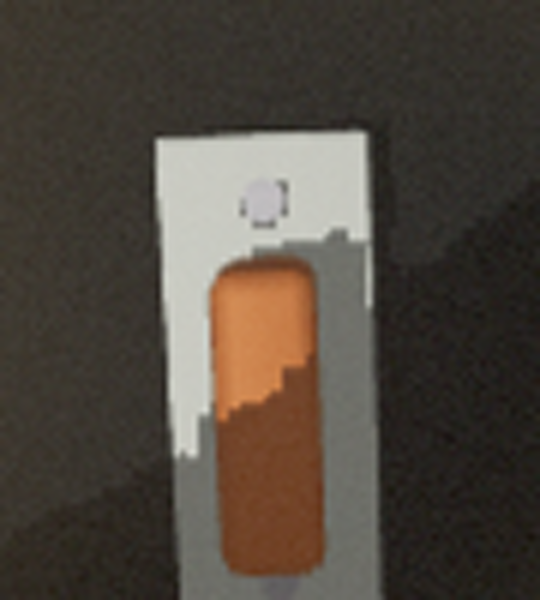

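Run:
```python
from h import *
plan([.448,.4355,.12],1.647,n=4)
```

```text
t 19.30 k 4 d_mm [  -8.1   28.1 -151. ] twist/row [ 0.001 -0.    -0.009] rot total [ 0.003 -0.    -0.035]
[[7, -2, 38], [7, -2, 38], [7, -2, 38], [7, -2, 38]]
```

Call:
play_rows:
  translation:
    - [7, -2, 38]
    - [7, -2, 38]
    - [7, -2, 38]
    - [5, -1, 25]
    - [0, 0, 0]
    - [0, 0, 0]
  twist:
    - [0.003, 0, -0.01]
    - [0, 0, -0.01]
    - [0, 0, -0.01]
    - [0, 0, 0]
    - [0, 0, 0]
    - [0, 0, 0]
  claw: [45, 45, 45, 45, 45, 45]

```text
clock: 19.9
ee_pos: [0.4525, 0.4325, 0.1363]
ee_rot: [0.682, 0.731, 0.007, 0.001]
wrist_force: [0.2, 0.5, 0.7]
width: 0.0444
```

Run:
```python
from h import *
o=st();print(yaw(o))
c=cam("wrist");save(c,"w13")
m=bigblob(orange(c["img"]),(270,250));print(m.sum())
print("grip",fitbox(c,m,box(18,52,45,73),[.448,.435,.07]))
plan([.448,.4355,.056],1.647,n=2)
```

```text
t 19.9 p [0.4525 0.4325 0.1363] x [-0.0687  0.9976  0.0085] y [0.9976 0.0686 0.0122] z [ 0.0116  0.0093 -0.9999] F [0.1893 0.4775 0.7179] T [ 0.0063 -0.0231 -0.0167] w 0.0444 q [ 0.7045  0.5674  1.4158 -0.0005  1.1434  0.636 ]
1.6395476587783253
2264
grip (array([0.4481, 0.4371, 0.0485]), np.float64(0.8866402698342866))
t 19.95 k 2 d_mm [ -4.5   3.  -80.4] twist/row [ 0.006 -0.004 -0.004] rot total [ 0.013 -0.009 -0.008]
[[1, -3, 40], [1, -2, 40]]
```

View pics/w13.png

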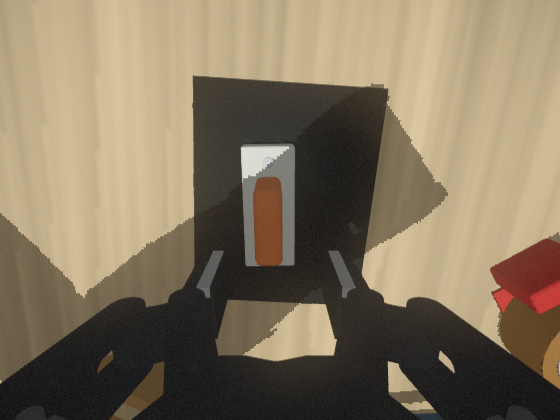

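Call:
play_rows:
  translation:
    - [1, -3, 28]
    - [1, -2, 28]
    - [0, 0, 14]
    - [0, 0, 0]
    - [0, 0, 0]
  twist:
    - [0.013, -0.009, -0.01]
    - [0, 0, 0]
    - [0, 0, 0]
    - [0, 0, 0]
    - [0, 0, 0]
  claw: [45, 45, 45, 45, 45]

```text
clock: 20.45
ee_pos: [0.4523, 0.4359, 0.0751]
ee_rot: [0.679, 0.734, 0.007, 0.001]
wrist_force: [-0.4, -0.2, 0.3]
width: 0.0449
```

Run:
```python
from h import *
o=st();print(yaw(o))
plan([.448,.436,.056],1.647,n=1)
```

```text
t 20.45 p [0.4523 0.4359 0.0751] x [-0.0771  0.997   0.008 ] y [0.997  0.077  0.0113] z [ 0.0106  0.0089 -0.9999] F [-0.3521 -0.1592  0.2885] T [ 0.0253 -0.0307  0.0817] w 0.0449 q [ 0.7087  0.6487  1.4434 -0.0002  1.0357  0.6316]
1.6479919811428276
t 20.45 k 1 d_mm [ -4.3   0.1 -19.1] twist/row [ 0.011 -0.008  0.001] rot total [ 0.011 -0.008  0.001]
[[0, -5, 19]]
```

Call:
play_rows:
  translation:
    - [0, -3, 8]
    - [0, -1, 8]
    - [0, 0, 3]
    - [0, 0, 0]
    - [0, 0, 0]
  twist:
    - [0.011, -0.008, 0]
    - [0, 0, 0]
    - [0, 0, 0]
    - [0.005, -0.004, 0]
    - [0, 0, 0]
  claw: [45, 45, 45, 45, 45]

```text
clock: 20.95
ee_pos: [0.4494, 0.4364, 0.0582]
ee_rot: [0.679, 0.734, -0.002, 0.0]
wrist_force: [0.4, 0.1, -0.3]
width: 0.0451
```

Run:
```python
from h import *
o=st();print(yaw(o))
plan([.448,.436,.056],1.647,n=1)
```

```text
t 20.95 p [0.4494 0.4364 0.0582] x [-0.0769  0.997  -0.0022] y [ 0.997   0.0769 -0.0022] z [-0.0021 -0.0024 -1.    ] F [ 0.4215  0.1403 -0.2586] T [0.03   0.0032 0.0066] w 0.0451 q [ 0.7125  0.6761  1.4428 -0.0005  1.0258  0.6358]
1.6477358920722671
t 20.95 k 1 d_mm [-1.4 -0.4 -2.2] twist/row [-0.002  0.002  0.001] rot total [-0.002  0.002  0.001]
[[0, -1, 2]]
```

Close on the grip, then lift.

Call:
play_rows:
  translation:
    - [0, -1, 1]
    - [0, 0, 0]
    - [0, 0, 0]
    - [0, 0, 0]
    - [0, 0, 0]
    - [0, 0, 0]
  twist:
    - [0, 0, 0]
    - [0, 0, 0]
    - [0, 0, 0]
    - [0, 0, 0]
    - [0, 0, 0]
    - [0, 0, 0]
  claw: [45, 12, 12, 12, 12, 12]
  squeeze: 80

```text
clock: 21.55
ee_pos: [0.4484, 0.4365, 0.0576]
ee_rot: [0.679, 0.734, -0.001, 0.0]
wrist_force: [0.5, -0.8, -0.4]
width: 0.0172
```

Run:
```python
from h import *
o=st();print(yaw(o))
```

```text
t 21.55 p [0.4484 0.4365 0.0576] x [-0.0769  0.997  -0.0017] y [ 0.997   0.0769 -0.0017] z [-0.0016 -0.0019 -1.    ] F [ 0.4783 -0.8318 -0.387 ] T [-0.0164  0.0156 -0.0161] w 0.0172 q [ 0.7136  0.6754  1.4456 -0.0005  1.0229  0.6369]
1.6477835127789795
```

Call:
play_rows:
  translation:
    - [0, 0, -10]
    - [0, 0, -20]
    - [0, 0, -40]
    - [0, 0, -45]
    - [0, 0, -45]
    - [0, 0, -45]
    - [0, 0, -45]
    - [0, 0, -45]
    - [0, 0, -40]
    - [0, 0, -20]
    - [0, 0, 0]
  twist:
    - [0, 0, 0]
    - [0, 0, 0]
    - [0, 0, 0]
    - [0, 0, 0]
    - [0, 0, 0]
    - [0, 0, 0]
    - [0, 0, 0]
    - [0, 0, 0]
    - [0, 0, 0]
    - [0, 0, 0]
    - [0, 0, 0]
  claw: [12, 12, 12, 12, 12, 12, 12, 12, 12, 12, 12]

```text
clock: 22.65
ee_pos: [0.4466, 0.4349, 0.4311]
ee_rot: [0.679, 0.734, -0.003, -0.0]
wrist_force: [0.2, -1.0, -2.4]
width: 0.0174
```

Run:
```python
from h import *
o=st();print(yaw(o))
plan([.5167,.0214,.42],.107,n=12)
c=cam("scene");save(c,"s14")
```

```text
t 22.65 p [0.4466 0.4349 0.4311] x [-0.0766  0.9971 -0.004 ] y [ 0.9971  0.0766 -0.0045] z [-0.0042 -0.0043 -1.    ] F [ 0.2066 -1.0271 -2.3621] T [ 0.0043 -0.0294  0.0265] w 0.0174 q [ 0.7135  0.4307  0.9369 -0.0005  1.7801  0.6368]
1.6474414084534852
t 22.65 k 12 d_mm [  70.1 -413.5  -11.1] twist/row [-0.     0.001  0.128] rot total [-0.001  0.007  1.54 ]
[[-35, 3, 1], [-34, 8, 1], [-33, 12, 1], [-31, 16, 1], [-29, 20, 1], [-26, 23, 1], [-23, 27, 1], [-19, 29, 1], [-15, 31, 1], [-11, 33, 1], [-7, 34, 1], [-2, 35, 1]]
```

View pics/s14.png

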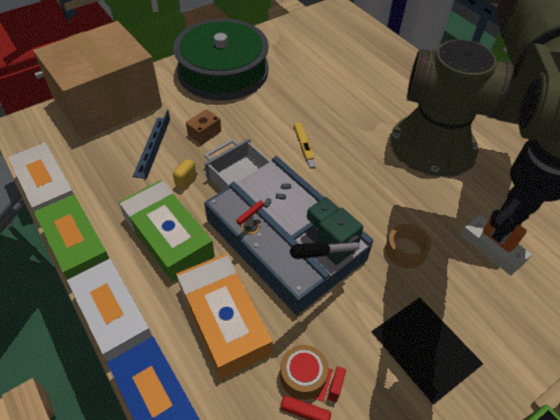

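Call:
play_rows:
  translation:
    - [-35, 3, 1]
    - [-34, 8, 1]
    - [-33, 12, 1]
    - [-31, 16, 1]
    - [-29, 20, 1]
    - [-26, 23, 1]
    - [-23, 27, 1]
    - [-19, 29, 1]
    - [-15, 31, 1]
    - [-11, 33, 1]
    - [-7, 34, 1]
    - [-2, 35, 1]
  twist:
    - [0, 0.005, 0.128]
    - [0, 0, 0.128]
    - [0, 0, 0.128]
    - [0, 0, 0.128]
    - [0, 0, 0.128]
    - [0, 0, 0.128]
    - [0, 0, 0.128]
    - [0, 0, 0.128]
    - [0, 0, 0.128]
    - [0, 0, 0.128]
    - [0, 0, 0.128]
    - [0, 0, 0.128]
  claw: [12, 12, 12, 12, 12, 12, 12, 12, 12, 12, 12, 12]

```text
clock: 23.9
ee_pos: [0.5035, 0.0067, 0.3932]
ee_rot: [0.999, 0.029, -0.02, 0.005]
wrist_force: [0.6, 0.3, -2.5]
width: 0.0169
```

Run:
```python
from h import *
o=st();print(yaw(o))
plan([.5167,.0214,.20],.107,n=6)
```

```text
t 23.9 p [0.5035 0.0067 0.3932] x [ 0.9975  0.0573 -0.0402] y [ 0.0577 -0.9983  0.0092] z [-0.0396 -0.0115 -0.9991] F [ 0.6196  0.267  -2.4895] T [ 0.0338 -0.0315  0.0153] w 0.0169 q [-0.0533  0.1476  1.3809 -0.0137  1.652   1.4591]
0.05736411833156292
t 23.90 k 6 d_mm [  13.2   14.7 -193.2] twist/row [ 0.001  0.007 -0.008] rot total [ 0.008  0.04  -0.049]
[[4, -3, 32], [3, -3, 32], [3, -2, 32], [3, -2, 32], [3, -2, 32], [3, -2, 32]]
```

Call:
play_rows:
  translation:
    - [8, -8, 0]
    - [5, -6, 0]
    - [0, 0, 20]
    - [0, 0, 30]
    - [0, 0, 30]
    - [0, 0, 30]
    - [0, 0, 20]
    - [0, 0, 0]
    - [0, 0, 0]
  twist:
    - [0.006, 0.03, -0.035]
    - [0.002, 0.01, -0.014]
    - [0, 0, 0]
    - [0, 0, 0]
    - [0, 0, 0]
    - [0, 0, 0]
    - [0, 0, 0]
    - [0, 0, 0]
    - [0, 0, 0]
  claw: [12, 12, 12, 12, 12, 12, 12, 12, 12]

```text
clock: 24.8
ee_pos: [0.5101, 0.0221, 0.2469]
ee_rot: [0.999, 0.052, -0.009, -0.0]
wrist_force: [0.5, -0.1, -2.3]
width: 0.0171
```

Run:
```python
from h import *
o=st();print(yaw(o))
c=cam("wrist");save(c,"w15")
c=cam("top");save(c,"t15",4,(160,140,360,280))
plan([.5167,.0214,.14],.107,n=3)
```

```text
t 24.8 p [0.5101 0.0221 0.2469] x [ 0.9944  0.1046 -0.018 ] y [ 0.1046 -0.9945 -0.0013] z [-0.018  -0.0006 -0.9998] F [ 0.5387 -0.1097 -2.3427] T [ 0.0353 -0.0373  0.0184] w 0.0171 q [-0.028   0.2241  1.6246 -0.0012  1.3109  1.4383]
0.10481640380495916
t 24.90 k 3 d_mm [   6.3   -0.5 -107.6] twist/row [-0.     0.006 -0.001] rot total [-0.001  0.017 -0.002]
[[3, 0, 36], [2, 0, 36], [2, 0, 36]]
```

View pics/w15.png

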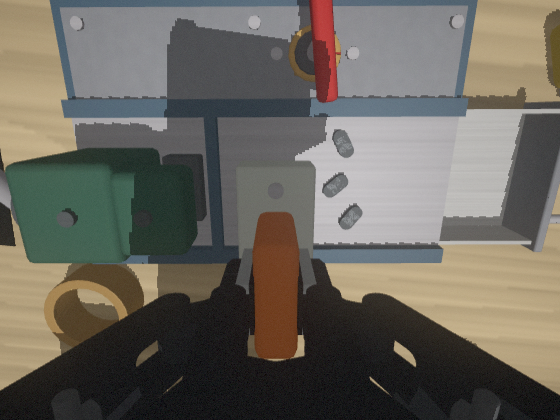

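View pics/t15.png

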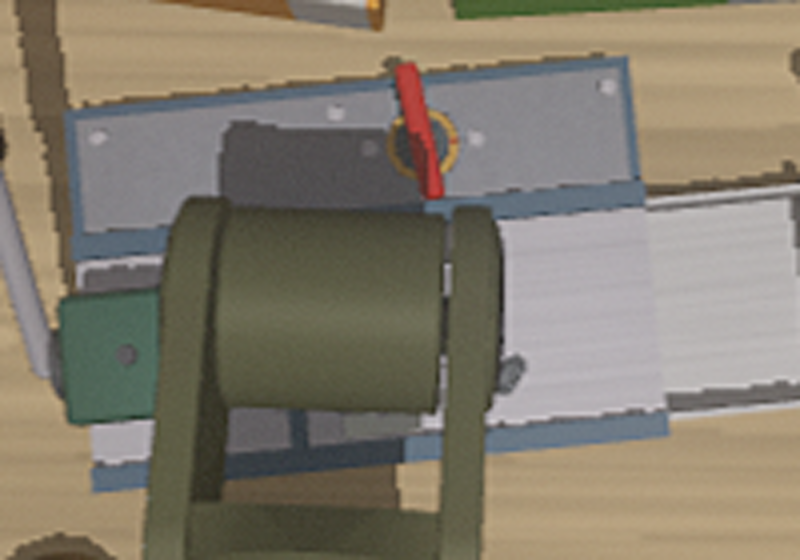

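```bash
cat >> h.py <<'E'
PC=np.array([.5226,-.0333]);PY=1.678
def topunch(p):
    x=np.array([np.cos(PY),np.sin(PY)]);y=np.array([-x[1],x[0]]);d=np.array(p)[:2]-PC;return np.round([d@x*1000,d@y*1000],1)
def fromp(a,b):
    x=np.array([np.cos(PY),np.sin(PY)]);y=np.array([-x[1],x[0]]);return PC+x*a/1000+y*b/1000
E
python3 - <<'E'
from h import *
o=st()
c=cam("wrist")
for r in robot.place_of("slug1","wrist")[:7]: p=at_z(c,r["xy"],.078);print(r["conf"],np.round(r["xy"],0),topunch(p))
t=fromp(55,0);print(t)
plan([*t,.15],.107,n=3)
E
```

```text
t 24.9 p [0.5104 0.0219 0.2476] x [ 0.9944  0.1043 -0.0166] y [ 0.1043 -0.9945 -0.0011] z [-0.0166 -0.0007 -0.9999] F [-0.1236 -0.542  -2.6541] T [0.007  0.0241 0.0215] w 0.017 q [-0.0284  0.2235  1.6238 -0.0012  1.3109  1.4382]
0.94 [340. 145.] [ -2.9 -36.4]
0.67 [350. 218.] [-15.5  33.2]
0.66 [331. 188.] [3.4 3. ]
[0.5167 0.0214]
t 25.00 k 3 d_mm [  6.   -0.3 -98. ] twist/row [-0.     0.005 -0.001] rot total [-0.001  0.015 -0.003]
[[2, 0, 33], [2, 0, 33], [2, 0, 33]]
```

Call:
play_rows:
  translation:
    - [3, 0, 30]
    - [3, 0, 30]
    - [0, 0, 25]
    - [0, 0, 0]
    - [0, 0, 0]
  twist:
    - [0, 0.015, 0]
    - [0, 0.005, 0]
    - [0, 0, 0]
    - [0, 0.005, 0]
    - [0, 0, 0]
  claw: [12, 12, 12, 12, 12]

```text
clock: 25.5
ee_pos: [0.5192, 0.0223, 0.1662]
ee_rot: [0.999, 0.052, 0.01, -0.0]
wrist_force: [-0.3, -0.3, -2.3]
width: 0.0175
```

Run:
```python
from h import *
o=st()
t=fromp(55,0)
plan([*t,.132],.107,n=1)
```

```text
t 25.5 p [0.5192 0.0223 0.1662] x [0.9944 0.1039 0.0206] y [ 0.1039 -0.9946  0.0005] z [ 0.0206  0.0017 -0.9998] F [-0.2967 -0.3465 -2.3253] T [ 0.0187 -0.018   0.0098] w 0.0175 q [-0.0286  0.3105  1.7148  0.0025  1.0958  1.437 ]
t 25.50 k 1 d_mm [ -2.5  -0.9 -34.2] twist/row [ 0.001 -0.021 -0.003] rot total [ 0.001 -0.021 -0.003]
[[-3, 1, 34]]
```

Call:
play_rows:
  translation:
    - [-2, 1, 10]
    - [-1, 0, 8]
    - [0, 0, 6]
    - [0, 0, 3]
    - [0, 0, 0]
  twist:
    - [0.001, -0.018, -0.003]
    - [0, 0, 0]
    - [0, 0, 0]
    - [0, 0, 0]
    - [0, 0, 0]
  claw: [12, 12, 12, 12, 12]

```text
clock: 26.0
ee_pos: [0.5179, 0.0207, 0.1409]
ee_rot: [0.999, 0.054, 0.003, -0.0]
wrist_force: [-0.3, -0.5, -1.5]
width: 0.017
```

Run:
```python
from h import *
o=st()
t=fromp(55,0)
plan([*t,.132],.107,n=1)
```

```text
t 26.0 p [0.5179 0.0207 0.1409] x [0.9942 0.1071 0.0067] y [ 0.1071 -0.9943  0.0003] z [ 0.0067  0.0004 -1.    ] F [-0.2844 -0.4768 -1.531 ] T [-0.0225 -0.0021 -0.0125] w 0.017 q [-0.0309  0.3473  1.7313  0.0008  1.0562  1.4322]
t 26.00 k 1 d_mm [-1.2  0.6 -8.9] twist/row [ 0.    -0.007  0.   ] rot total [ 0.    -0.007  0.   ]
[[-1, -1, 9]]
```

Call:
play_rows:
  translation:
    - [-1, 0, 4]
    - [0, 0, 3]
    - [0, 0, 3]
    - [0, 0, 1]
    - [0, 0, 0]
  twist:
    - [0, -0.006, 0]
    - [0, 0, 0]
    - [0, 0, 0]
    - [0, 0, 0]
    - [0, 0, 0]
  claw: [12, 12, 12, 12, 12]

```text
clock: 26.5
ee_pos: [0.5176, 0.0207, 0.1318]
ee_rot: [0.999, 0.054, 0.001, 0.0]
wrist_force: [0.1, 1.3, -3.5]
width: 0.017
```

Run:
```python
from h import *
o=st()
t=fromp(55,0)
plan([*t,.132],.107,n=1)
```

```text
t 26.5 p [0.5176 0.0207 0.1318] x [0.9942 0.1072 0.0028] y [ 0.1072 -0.9942  0.0007] z [ 0.0029 -0.0004 -1.    ] F [ 0.0844  1.2985 -3.4962] T [-0.0019 -0.0098  0.0659] w 0.017 q [-0.0306  0.361   1.7367 -0.0004  1.0409  1.4329]
t 26.50 k 1 d_mm [-0.9  0.7  0.2] twist/row [ 0.001 -0.003  0.   ] rot total [ 0.001 -0.003  0.   ]
[[-1, -1, 0]]
```

Call:
play_rows:
  translation:
    - [-0.5, 0, 2]
    - [0, 0, 1.5]
    - [0, 0, 1.5]
  twist:
    - [0, -0.003, 0]
    - [0, 0, 0]
    - [0, 0, 0]
  claw: [12, 12, 12]

```text
clock: 26.8
ee_pos: [0.518, 0.0207, 0.1315]
ee_rot: [0.999, 0.054, 0.002, 0.001]
wrist_force: [-13.2, -0.5, 21.0]
width: 0.017
```

Run:
```python
from h import *
o=st();print(topunch(o["ee_pos"]))
```

```text
t 26.8 p [0.518  0.0207 0.1315] x [0.9942 0.1075 0.0032] y [ 0.1075 -0.9942  0.0013] z [ 0.0033 -0.0009 -1.    ] F [-13.1877  -0.5187  21.0128] T [-0.059   2.2739 -0.0685] w 0.017 q [-0.0303  0.3622  1.7362 -0.0009  1.0399  1.4332]
[54.2 -1.2]
```

Call:
play_rows:
  translation:
    - [0.5, 5, 0.5]
    - [0, 10, 0.7]
    - [0, 10, 0.7]
    - [0, 10, 0.7]
    - [0, 10, 0.7]
    - [0, 10, 0.7]
    - [0, 10, 0.7]
    - [0, 0, 0.5]
  twist:
    - [0, -0.003, 0]
    - [0, 0, 0]
    - [0, 0, 0]
    - [0, 0, 0]
    - [0, 0, 0]
    - [0, 0, 0]
    - [0, 0, 0]
    - [0, 0, 0]
  claw: [12, 12, 12, 12, 12, 12, 12, 12]

```text
clock: 27.6
ee_pos: [0.5296, -0.045, 0.1318]
ee_rot: [0.999, 0.054, 0.006, -0.002]
wrist_force: [-2.5, -1.9, 7.1]
width: 0.0171
```

Run:
```python
from h import *
o=st();print(topunch(o["ee_pos"]))
c=cam("wrist");save(c,"w16")
t=fromp(-107,0)
plan([*t,.1314],.107,n=12)
```

```text
t 27.6 p [ 0.5296 -0.045   0.1318] x [0.9942 0.1068 0.0127] y [ 0.1069 -0.9943 -0.0028] z [ 0.0123  0.0042 -0.9999] F [-2.518  -1.9402  7.1446] T [-0.5348  1.1342  0.0129] w 0.0171 q [-0.1563  0.3839  1.7044  0.007   1.0418  1.304 ]
[-12.4  -5.7]
t 27.65 k 12 d_mm [  4.5 -94.8  -0.5] twist/row [-0.    -0.001  0.   ] rot total [-0.002 -0.013  0.   ]
[[0, 8, 0], [0, 8, 0], [0, 8, 0], [0, 8, 0], [0, 8, 0], [0, 8, 0], [0, 8, 0], [0, 8, 0], [0, 8, 0], [0, 8, 0], [0, 8, 0], [0, 8, 0]]
```

View pics/w16.png

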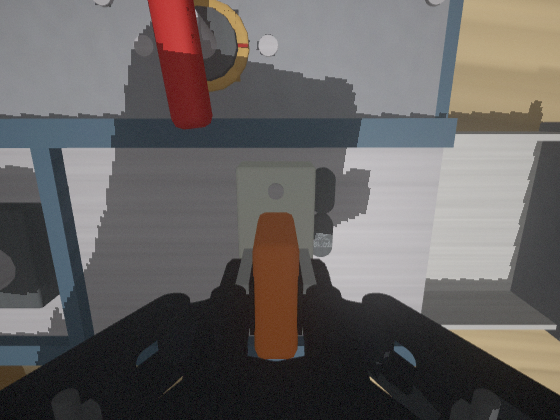

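Call:
play_rows:
  translation:
    - [0.5, 8, 0.7]
    - [0.5, 10, 0.7]
    - [0.5, 10, 0.7]
    - [0.5, 10, 0.7]
    - [0.5, 10, 0.7]
    - [0.5, 10, 0.7]
    - [0, 10, 0.7]
    - [0, 10, 0.7]
    - [0, 10, 0.7]
    - [0, 0, 0]
  twist:
    - [0, -0.012, 0]
    - [0, 0, 0]
    - [0, -0.003, 0]
    - [0, 0, 0]
    - [0, -0.003, 0]
    - [0, 0, 0]
    - [0, 0, 0]
    - [0, 0, 0]
    - [0, 0, 0]
    - [0, 0, 0]
  claw: [12, 12, 12, 12, 12, 12, 12, 12, 12, 12]

```text
clock: 28.65
ee_pos: [0.547, -0.1355, 0.1318]
ee_rot: [0.999, 0.053, 0.004, -0.003]
wrist_force: [-1.3, -1.6, 1.9]
width: 0.0172
```

Run:
```python
from h import *
o=st();print(topunch(o["ee_pos"]))
c=cam("wrist");save(c,"w17")
c=cam("scene");save(c,"s17",4,(170,110,350,250))
t=fromp(-110,0)
plan([*t,.1314],.107,n=2)
```

```text
t 28.65 p [ 0.547  -0.1355  0.1318] x [0.9943 0.1065 0.0089] y [ 0.1066 -0.9943 -0.0054] z [ 0.0082  0.0063 -0.9999] F [-1.2882 -1.6405  1.9452] T [-0.4274  0.4581  0.0293] w 0.0172 q [-0.3112  0.4501  1.6076  0.0097  1.078   1.1482]
[-104.2  -13.4]
t 28.75 k 2 d_mm [-12.7  -7.6  -0.4] twist/row [-0.002 -0.005  0.   ] rot total [-0.005 -0.009  0.   ]
[[-7, 3, 0], [-7, 3, 0]]
```

View pics/w17.png

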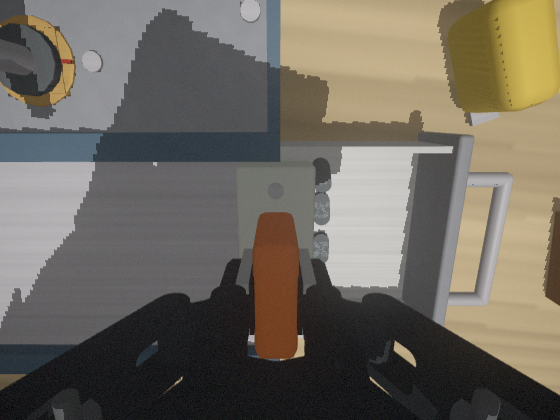

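View pics/s17.png

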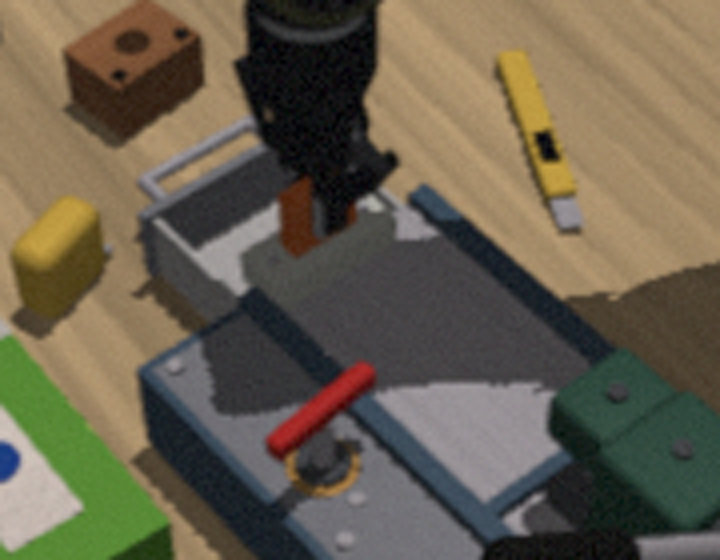

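Call:
play_rows:
  translation:
    - [0, 0, -5]
    - [-5, 0, -15]
    - [-5, -10, -30]
    - [0, -20, -35]
    - [0, -30, -35]
    - [0, -30, -35]
    - [0, 0, 0]
    - [0, 0, 0]
  twist:
    - [-0.005, -0.009, 0]
    - [0, 0, 0]
    - [0, 0, 0]
    - [0, 0, 0]
    - [0, 0, 0]
    - [0, 0, 0]
    - [0, 0, 0]
    - [0, 0, 0]
  claw: [12, 12, 12, 12, 12, 12, 12, 12]

```text
clock: 29.55
ee_pos: [0.5234, -0.0425, 0.2957]
ee_rot: [0.999, 0.054, -0.002, -0.001]
wrist_force: [-0.7, -0.5, -3.3]
width: 0.0172
```

Run:
```python
from h import *
o=st();print(topunch(o["ee_pos"]))
for n in("wrist","top","scene"):
    c=cam(n);save(c,n[0]+"18",1 if n=="wrist" else 4,None if n=="wrist" else (170,130,360,270) if n=="top" else (170,110,350,250))
    for r in robot.place_of("slug1",n)[:7]: print(n,round(r["conf"],2),np.round(r["xy"],0),topunch(at_z(c,r["xy"],.078)),topunch(at_z(c,r["xy"],.013)))
```

```text
t 29.55 p [ 0.5234 -0.0425  0.2957] x [ 0.9942  0.1078 -0.0034] y [ 0.1077 -0.9942 -0.002 ] z [-0.0036  0.0016 -1.    ] F [-0.7243 -0.5263 -3.2676] T [-0.0212 -0.039  -0.0076] w 0.0172 q [-0.1512  0.214   1.5225  0.0011  1.4088  1.3115]
[-9.2  0.1]
wrist 0.78 [376. 189.] [-119.3    6.5] [-140.2   21.3]
wrist 0.76 [377. 163.] [-118.2  -22. ] [-138.9  -12.7]
wrist 0.46 [382. 138.] [-120.7  -48.1] [-141.8  -43.7]
top 0.17 [370. 165.] [-231. -114.] [-247.  -123.6]
scene 0.61 [169. 240.] [ -62.2 -279.9] [-105.6 -263.4]
scene 0.53 [249. 223.] [  17.9 -110. ] [-20.1 -81.8]
scene 0.33 [303. 375.] [ 365.2 -252.6] [ 350.9 -234.1]
```

View pics/w18.png

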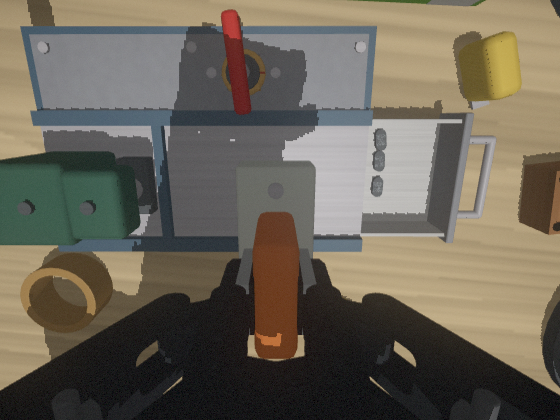

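View pics/s18.png

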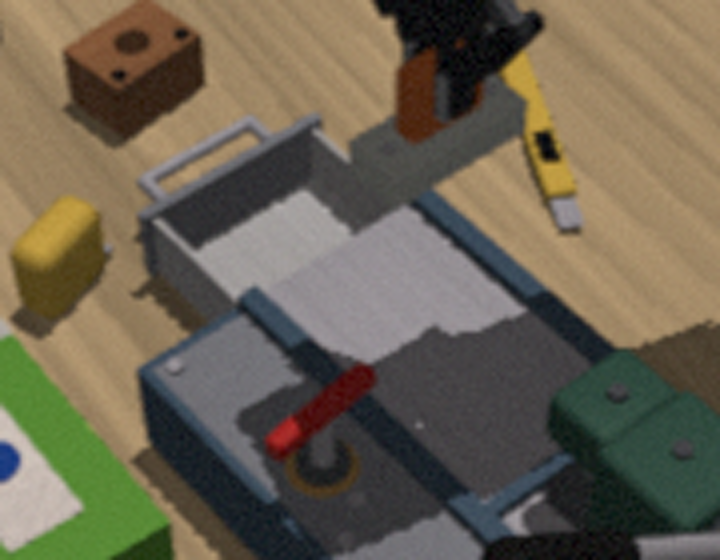

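View pics/t18.png

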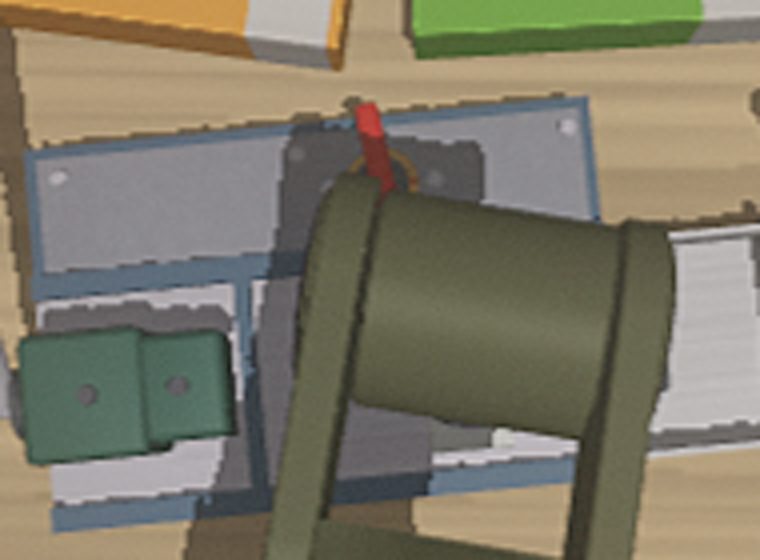

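Run:
```python
from h import *
plan([.455,.436,.42],1.648,n=14)
```

```text
t 29.85 k 14 d_mm [-68.7 479.5 125.9] twist/row [-0.    0.   -0.11] rot total [-0.007  0.002 -1.542]
[[-1, -35, -9], [3, -35, -9], [6, -34, -9], [10, -33, -9], [14, -32, -9], [17, -30, -9], [20, -28, -9], [23, -26, -9], [26, -23, -9], [28, -20, -9], [30, -17, -9], [32, -13, -9], [33, -10, -9], [34, -6, -9]]
```

Call:
play_rows:
  translation:
    - [0, 0, -45]
    - [0, 0, -45]
    - [-1, -35, -30]
    - [3, -35, -10]
    - [6, -34, 0]
    - [10, -33, 0]
    - [14, -32, 0]
    - [17, -30, 0]
    - [20, -28, 0]
    - [23, -26, 0]
    - [26, -23, 0]
    - [28, -20, 0]
  twist:
    - [0, 0, 0]
    - [0, 0, 0]
    - [-0.005, 0, -0.11]
    - [0, 0, -0.11]
    - [0, 0, -0.11]
    - [0, 0, -0.11]
    - [0, 0, -0.11]
    - [0, 0, -0.11]
    - [0, 0, -0.11]
    - [0, 0, -0.11]
    - [0, 0, -0.11]
    - [0, 0, -0.11]
  claw: [12, 12, 12, 12, 12, 12, 12, 12, 12, 12, 12, 12]

```text
clock: 31.05
ee_pos: [0.4724, 0.3036, 0.4203]
ee_rot: [0.816, 0.578, -0.01, -0.005]
wrist_force: [0.7, -0.4, -2.2]
width: 0.0168
```

Run:
```python
from h import *
st()
plan([.455,.436,.42],1.648,vmax=35)
```

```text
t 31.05 p [0.4724 0.3036 0.4203] x [ 0.3311  0.9435 -0.0111] y [ 0.9433 -0.3313 -0.019 ] z [-0.0216 -0.0041 -0.9998] F [ 0.6587 -0.3781 -2.1808] T [-0.0043 -0.0626  0.0174] w 0.0168 q [0.5032 0.2768 1.1655 0.0069 1.7202 0.8418]
t 31.05 k 4 d_mm [-17.4 132.4  -0.3] twist/row [-0.005  0.002 -0.104] rot total [-0.021  0.007 -0.415]
[[30, -15, 0], [31, -12, 0], [32, -9, 0], [33, -5, 0]]
```

Call:
play_rows:
  translation:
    - [30, -15, 0]
    - [31, -12, 0]
    - [32, -9, 0]
    - [20, -3, 20]
    - [5, 0, 35]
    - [0, 0, 45]
    - [0, 0, 45]
    - [0, 0, 45]
    - [0, 0, 30]
    - [0, 0, 0]
    - [0, 0, 0]
  twist:
    - [-0.02, 0.007, -0.104]
    - [0, 0, -0.104]
    - [0, 0, -0.104]
    - [0, 0, -0.08]
    - [0, 0, -0.02]
    - [0, 0, 0]
    - [0, 0, 0]
    - [0, 0, 0]
    - [0, 0, 0]
    - [0, 0, 0]
    - [0, 0, 0]
  claw: [12, 12, 12, 12, 12, 12, 12, 12, 12, 12, 12]

```text
clock: 32.15
ee_pos: [0.4539, 0.4321, 0.1823]
ee_rot: [0.672, 0.74, -0.008, -0.0]
wrist_force: [-0.2, -0.9, -1.3]
width: 0.0172
```

Run:
```python
from h import *
st()
plan([.452,.436,.0576],1.648,n=4)
c=cam("wrist");save(c,"w19")
```

```text
t 32.15 p [0.4539 0.4321 0.1823] x [-0.0962  0.9953 -0.0104] y [ 0.9953  0.0961 -0.0119] z [-0.0108 -0.0115 -0.9999] F [-0.2086 -0.8601 -1.3181] T [ 0.0134 -0.0154  0.0115] w 0.0172 q [ 0.703   0.5356  1.351  -0.0019  1.2707  0.6073]
t 32.15 k 4 d_mm [  -1.9    3.9 -124.7] twist/row [-0.003  0.003  0.005] rot total [-0.012  0.011  0.019]
[[1, 0, 31], [1, 0, 31], [1, 0, 31], [1, 0, 31]]
```

View pics/w19.png

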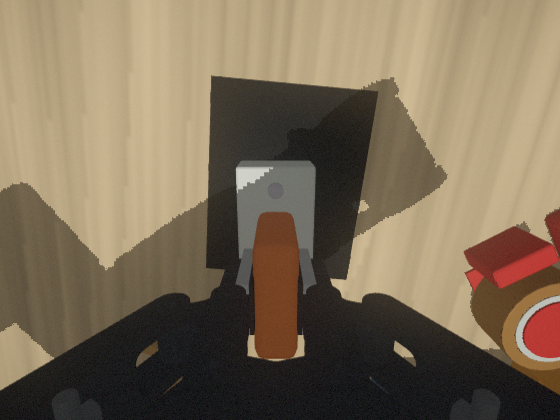

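Call:
play_rows:
  translation:
    - [1, 0, 30]
    - [1, 0, 30]
    - [1, 0, 25]
    - [1, 0, 15]
    - [0, 0, 5]
    - [0, 0, 0]
    - [0, 0, 0]
  twist:
    - [-0.012, 0.011, 0.019]
    - [0, 0, 0]
    - [0, 0, 0]
    - [0, 0, 0]
    - [0, 0, 0]
    - [0, 0, 0]
    - [0, 0, 0]
  claw: [12, 12, 12, 12, 12, 12, 12]

```text
clock: 32.9
ee_pos: [0.4593, 0.4401, 0.0881]
ee_rot: [0.68, 0.733, 0.011, 0.001]
wrist_force: [0.3, 0.4, -1.4]
width: 0.0171
```

Run:
```python
from h import *
st()
plan([.452,.436,.0576],1.648,n=1)
```

```text
t 32.9 p [0.4593 0.4401 0.0881] x [-0.0756  0.9971  0.0129] y [0.997  0.0754 0.0173] z [ 0.0163  0.0142 -0.9998] F [ 0.3441  0.4111 -1.3996] T [-0.0173  0.0075  0.0364] w 0.0171 q [0.7064 0.6437 1.417  0.0002 1.0593 0.6306]
t 32.90 k 1 d_mm [ -7.3  -4.1 -30.5] twist/row [ 0.017 -0.013 -0.002] rot total [ 0.017 -0.013 -0.002]
[[-4, -8, 30]]
```

Call:
play_rows:
  translation:
    - [-3, -5, 8]
    - [-1, -2, 8]
    - [0, 0, 6]
    - [0, 0, 3]
    - [0, 0, 0]
  twist:
    - [0.014, -0.011, 0]
    - [0, 0, 0]
    - [0, 0, 0]
    - [0, 0, 0]
    - [0, 0, 0]
  claw: [12, 12, 12, 12, 12]

```text
clock: 33.4
ee_pos: [0.4529, 0.4359, 0.0634]
ee_rot: [0.68, 0.733, 0.003, 0.001]
wrist_force: [-0.2, 0.6, -2.3]
width: 0.0166
```

Run:
```python
from h import *
st()
plan([.452,.436,.0576],1.648,n=1)
```

```text
t 33.4 p [0.4529 0.4359 0.0634] x [-0.0756  0.9971  0.0029] y [0.9971 0.0756 0.0047] z [ 0.0045  0.0032 -1.    ] F [-0.2164  0.6324 -2.3097] T [ 0.0137 -0.033   0.0091] w 0.0166 q [ 0.7081  0.6693  1.4403 -0.0006  1.0265  0.6328]
t 33.40 k 1 d_mm [-0.9  0.1 -5.8] twist/row [ 0.005 -0.003 -0.002] rot total [ 0.005 -0.003 -0.002]
[[0, -1, 6]]
```

Call:
play_rows:
  translation:
    - [0, -1, 3]
    - [0, 0, 2]
    - [0, 0, 1]
    - [0, 0, 0]
  twist:
    - [0.005, -0.003, 0]
    - [0, 0, 0]
    - [0, 0, 0]
    - [0, 0, 0]
  claw: [12, 12, 12, 12]

```text
clock: 33.8
ee_pos: [0.4522, 0.4362, 0.0577]
ee_rot: [0.68, 0.733, 0.0, -0.0]
wrist_force: [-0.2, -0.5, -2.0]
width: 0.0174
```

Run:
```python
from h import *
st()
```

```text
t 33.8 p [0.4522 0.4362 0.0577] x [-0.0756  0.9971  0.0003] y [0.9971 0.0756 0.0002] z [ 0.0001  0.0003 -1.    ] F [-0.1647 -0.5005 -2.0024] T [ 0.0659 -0.0194 -0.0157] w 0.0174 q [0.709  0.6788 1.4395 0.0002 1.0231 0.6332]
```

Lower 1 mm more, release, lift.

Call:
play_rows:
  translation:
    - [0, 0, 1]
    - [0, 0, 0.5]
    - [0, 0, 0]
    - [0, 0, 0]
    - [0, 0, 0]
    - [0, 0, 0]
    - [0, 0, -15]
    - [0, 0, -30]
    - [0, 0, -40]
    - [0, 0, -45]
    - [0, 0, -45]
    - [0, 0, 0]
  twist:
    - [0, 0, 0]
    - [0, 0, 0]
    - [0, 0, 0]
    - [0, 0, 0]
    - [0, 0, 0]
    - [0, 0, 0]
    - [0, 0, 0]
    - [0, 0, 0]
    - [0, 0, 0]
    - [0, 0, 0]
    - [0, 0, 0]
    - [0, 0, 0]
  claw: [12, 12, 12, 45, 45, 45, 45, 45, 45, 45, 45, 45]

```text
clock: 35.0
ee_pos: [0.452, 0.436, 0.2446]
ee_rot: [0.68, 0.733, 0.002, 0.0]
wrist_force: [0.8, 0.2, 0.4]
width: 0.0451
```

Run:
```python
from h import *
st()
c=cam("wrist");save(c,"w20")
c=cam("scene");save(c,"s20")
plan([.545,-.15,.40],.107,n=16)
```

```text
t 35.0 p [0.452  0.436  0.2446] x [-0.0755  0.9971  0.0027] y [0.9971 0.0755 0.0033] z [ 0.003   0.0029 -1.    ] F [0.7803 0.2278 0.4061] T [-0.008   0.0076  0.0035] w 0.0451 q [0.7089 0.4779 1.2894 0.0002 1.37   0.6333]
t 35.10 k 16 d_mm [  94.  -585.1  161.5] twist/row [-0.     0.     0.096] rot total [-0.001  0.004  1.539]
[[-37, 3, -10], [-36, 7, -10], [-36, 10, -10], [-35, 13, -10], [-33, 17, -10], [-31, 20, -10], [-29, 23, -10], [-27, 25, -10], [-24, 28, -10], [-22, 30, -10], [-19, 32, -10], [-15, 34, -10], [-12, 35, -10], [-9, 36, -10], [-5, 37, -10], [-2, 37, -10]]
```

View pics/w20.png

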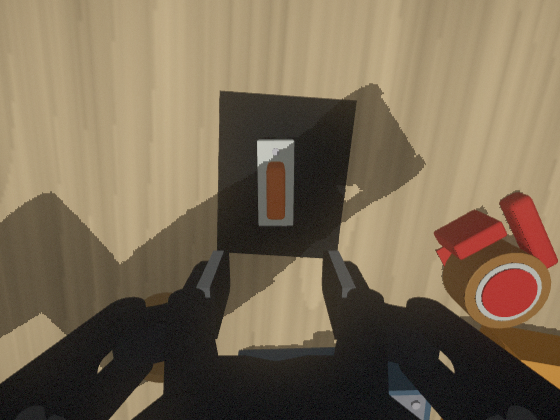

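View pics/s20.png

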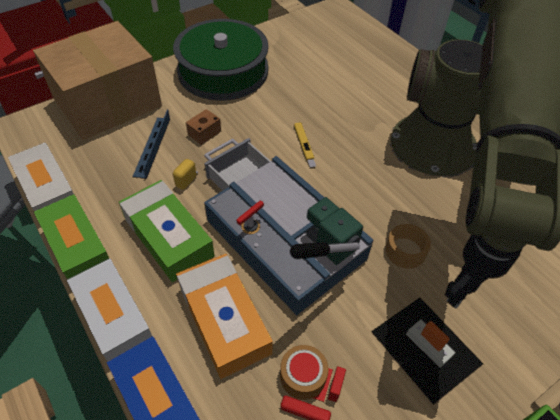

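Run:
```python
from h import *
t=fromp(-259,0);print(t)
plan([*t,.245],3.249,n=18)
```

```text
[ 0.5503126  -0.29081313]
t 35.10 k 18 d_mm [  99.3 -725.9    6.5] twist/row [-0.    -0.    -0.089] rot total [-4.000e-03 -1.000e-03 -1.603e+00]
[[-41, 2, 0], [-41, -1, 0], [-40, -5, 0], [-40, -8, 0], [-39, -12, 0], [-38, -15, 0], [-36, -19, 0], [-34, -22, 0], [-32, -25, 0], [-30, -27, 0], [-27, -30, 0], [-25, -32, 0], [-22, -34, 0], [-19, -36, 0], [-15, -38, 0], [-12, -39, 0], [-8, -40, 0], [-5, -40, 0]]
```

Call:
play_rows:
  translation:
    - [0, 0, -45]
    - [0, 0, -45]
    - [-41, 2, -40]
    - [-41, -1, -20]
    - [-40, -5, 0]
    - [-40, -8, 0]
    - [-39, -12, 0]
    - [-38, -15, 0]
    - [-36, -19, 0]
    - [-34, -22, 0]
    - [-32, -25, 0]
    - [-30, -27, 0]
  twist:
    - [0, 0, 0]
    - [0, 0, 0]
    - [0, 0, -0.089]
    - [0, 0, -0.089]
    - [0, 0, -0.089]
    - [0, 0, -0.089]
    - [0, 0, -0.089]
    - [0, 0, -0.089]
    - [0, 0, -0.089]
    - [0, 0, -0.089]
    - [0, 0, -0.089]
    - [0, 0, -0.089]
  claw: [45, 45, 45, 45, 45, 45, 45, 45, 45, 45, 45, 45]

```text
clock: 36.3
ee_pos: [0.5089, 0.0266, 0.3771]
ee_rot: [0.278, 0.96, -0.011, -0.011]
wrist_force: [0.2, 0.5, -0.1]
width: 0.045
```

Run:
```python
from h import *
t=fromp(-259,0);st()
plan([*t,.24],3.249,vmax=40)
```

```text
t 36.3 p [0.5089 0.0266 0.3771] x [-0.8451  0.5344  0.0149] y [ 0.5339  0.8451 -0.0267] z [-0.0269 -0.0146 -0.9995] F [ 0.1661  0.4866 -0.1118] T [ 0.0488 -0.0346 -0.0407] w 0.045 q [-0.013   0.158   1.4048 -0.0149  1.6055 -1.0205]
t 36.30 k 9 d_mm [  41.4 -317.4 -137.1] twist/row [-0.002 -0.003 -0.075] rot total [-0.021 -0.023 -0.671]
[[-23, -27, 16], [-21, -29, 16], [-19, -30, 16], [-16, -31, 16], [-14, -33, 16], [-11, -34, 15], [-9, -34, 15], [-6, -35, 15], [-3, -35, 15]]
```

Call:
play_rows:
  translation:
    - [-23, -27, 0]
    - [-21, -29, 0]
    - [-19, -30, 16]
    - [-16, -31, 16]
    - [-14, -33, 26]
    - [-11, -34, 26]
    - [-9, -34, 26]
    - [-6, -32, 26]
    - [-3, -25, 10]
    - [0, 0, 0]
    - [0, 0, 0]
  twist:
    - [-0.02, -0.02, -0.075]
    - [0, 0, -0.075]
    - [0, 0, -0.075]
    - [0, 0, -0.075]
    - [0, 0, -0.075]
    - [0, 0, -0.075]
    - [0, 0, -0.075]
    - [0, 0, -0.075]
    - [0, 0, -0.06]
    - [0, 0, 0]
    - [0, 0, 0]
  claw: [30, 30, 30, 30, 30, 30, 30, 30, 30, 30, 30]

```text
clock: 37.4
ee_pos: [0.5505, -0.293, 0.2124]
ee_rot: [-0.061, 0.998, 0.002, -0.01]
wrist_force: [-0.2, 0.2, -0.2]
width: 0.0301
```

Run:
```python
from h import *
t=fromp(-259,0);st()
c=cam("wrist");save(c,"w21")
for r in robot.place_of("drawer_handle","wrist")[:2]: p=at_z(c,r["xy"],.045);print(r["conf"],r["xy"],p,topunch(p))
for r in robot.place_of("slug1","wrist")[:4]: p=at_z(c,r["xy"],.016);print(r["conf"],r["xy"],p,topunch(p))
plan([*t,.09],3.249,vmax=40)
```

```text
t 37.4 p [ 0.5505 -0.293   0.2124] x [-0.9924 -0.1215  0.0195] y [-0.1214  0.9926  0.0055] z [-0.0201  0.0031 -0.9998] F [-0.1849  0.1688 -0.206 ] T [ 0.0253 -0.0333  0.0208] w 0.0301 q [-0.545   0.504   1.3266 -0.008   1.3297 -2.2356]
0.61 [276.9, 195.8] [ 0.5479 -0.2916  0.045 ] [-259.5    2.5]
0.89 [388.8, 211.1] [ 0.5568 -0.1719  0.016 ] [-141.4  -19.1]
0.85 [390.5, 232.9] [ 0.5803 -0.1649  0.016 ] [-137.1  -43.3]
0.71 [393.8, 180.6] [ 0.5243 -0.1736  0.016 ] [-139.7   13.3]
t 37.55 k 4 d_mm [  -0.7    1.5 -124.1] twist/row [ 0.001 -0.004  0.004] rot total [ 0.004 -0.017  0.016]
[[0, 0, 31], [0, 0, 31], [0, 0, 31], [0, 0, 31]]
```

View pics/w21.png

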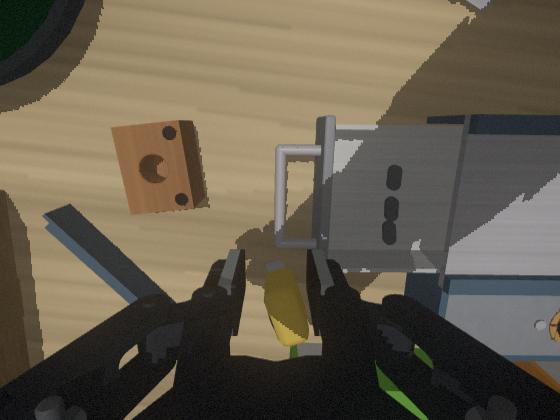

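Call:
play_rows:
  translation:
    - [0, 0, 31]
    - [0, 0, 31]
    - [0, 1, 25]
    - [0, 0, 12]
    - [0, 0, 0]
    - [0, 0, 0]
  twist:
    - [0.004, -0.017, 0.016]
    - [0, 0, 0]
    - [0, 0, 0]
    - [0, 0, 0]
    - [0, 0, 0]
    - [0, 0, 0]
  claw: [28, 28, 28, 28, 28, 28]

```text
clock: 38.15
ee_pos: [0.5533, -0.2879, 0.1187]
ee_rot: [-0.055, 0.998, -0.003, 0.004]
wrist_force: [0.8, 0.9, 0.1]
width: 0.0279
```

Run:
```python
from h import *
t=fromp(-259,0);st()
c=cam("wrist");save(c,"w22")
for r in robot.place_of("drawer_handle","wrist")[:2]: p=at_z(c,r["xy"],.045);print(r["conf"],r["xy"],p,topunch(p))
plan([*t,.055],3.249,vmax=40)
```

```text
t 38.15 p [ 0.5533 -0.2879  0.1187] x [-0.994  -0.1094 -0.0086] y [-0.1093  0.994  -0.0065] z [ 0.0092 -0.0055 -0.9999] F [0.789  0.8655 0.1379] T [ 0.0432 -0.0315  0.0114] w 0.0279 q [-0.5385  0.5854  1.4322 -0.      1.1132 -2.2189]
0.75 [276.5, 219.5] [ 0.5478 -0.289   0.045 ] [-256.9    2.3]
t 38.25 k 2 d_mm [ -3.1  -2.7 -64. ] twist/row [-0.003  0.005  0.001] rot total [-0.007  0.009  0.002]
[[2, -1, 32], [2, -1, 32]]
```

View pics/w22.png

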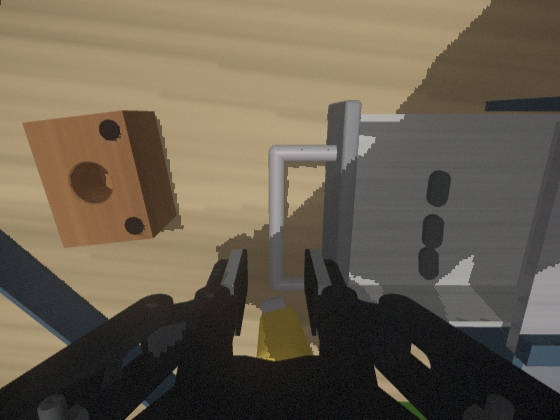

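Call:
play_rows:
  translation:
    - [2, -1, 25]
    - [1, -1, 22]
    - [0, 0, 12]
    - [0, 0, 0]
    - [0, 0, 0]
  twist:
    - [-0.006, 0.009, 0]
    - [0, 0, 0]
    - [0, 0, 0]
    - [0, 0, 0]
    - [0, 0, 0]
  claw: [28, 28, 28, 28, 28]

```text
clock: 38.75
ee_pos: [0.5535, -0.2922, 0.0646]
ee_rot: [-0.055, 0.998, -0.003, 0.004]
wrist_force: [-0.6, 0.3, 0.3]
width: 0.0279
```

Run:
```python
from h import *
t=fromp(-259,0);st()
plan([*t,.055],3.249,vmax=40)
```

```text
t 38.75 p [ 0.5535 -0.2922  0.0646] x [-0.994  -0.1091 -0.0075] y [-0.1091  0.994  -0.0065] z [ 0.0081 -0.0057 -1.    ] F [-0.6312  0.3186  0.2897] T [ 0.0273  0.0559 -0.0214] w 0.0279 q [-0.544   0.6605  1.4519 -0.0008  1.0193 -2.2237]
t 38.75 k 1 d_mm [-3.2  1.4 -9.6] twist/row [-0.007  0.007  0.002] rot total [-0.007  0.007  0.002]
[[3, 2, 10]]
```

Down, grip, then push.

Call:
play_rows:
  translation:
    - [2, 1, 6]
    - [0, 0, 3]
    - [0, 0, 0]
    - [0, 0, 0]
    - [0, 0, 0]
    - [0, 0, 0]
    - [0, 5, 0]
    - [0, 15, 0]
    - [0, 20, 0]
    - [0, 20, 0]
    - [0, 15, 0]
    - [0, 0, 0]
  twist:
    - [-0.007, 0.007, 0]
    - [0, 0, 0]
    - [0, 0, 0]
    - [0, 0, 0]
    - [0, 0, 0]
    - [0, 0, 0]
    - [0, 0, 0]
    - [0, 0, 0]
    - [0, 0, 0]
    - [0, 0, 0]
    - [0, 0, 0]
    - [0, 0, 0]
  claw: [28, 28, 5, 5, 5, 5, 5, 5, 5, 5, 5, 5]
  squeeze: 40

```text
clock: 39.95
ee_pos: [0.5434, -0.2112, 0.0576]
ee_rot: [-0.054, 0.999, 0.001, 0.001]
wrist_force: [1.1, 1.8, -4.8]
width: 0.0078
```

Run:
```python
from h import *
t=fromp(-154,0);o=st();print(topunch(o["ee_pos"]))
plan([*t,.056],3.249,n=2)
```

```text
t 39.95 p [ 0.5434 -0.2112  0.0576] x [-0.9941 -0.1086 -0.0026] y [-0.1087  0.9941  0.002 ] z [ 0.0024  0.0023 -1.    ] F [ 1.0735  1.7537 -4.7867] T [ 0.3225 -0.1491 -0.0813] w 0.0078 q [-0.4346  0.5945  1.5843  0.0038  0.9617 -2.1165]
[-179.1   -1.7]
t 39.95 k 2 d_mm [-4.3 24.7 -1.6] twist/row [0.001 0.001 0.001] rot total [0.002 0.003 0.001]
[[1, 13, 1], [1, 13, 1]]
```

Call:
play_rows:
  translation:
    - [1, 10, 0]
    - [0, 8, 0]
    - [0, 4, 0]
    - [0, 4, 0]
    - [0, 4, 0]
    - [0, 4, 0]
  twist:
    - [0, 0, 0]
    - [0, 0, 0]
    - [0, 0, 0]
    - [0, 0, 0]
    - [0, 0, 0]
    - [0, 0, 0]
  claw: [5, 5, 5, 5, 5, 5]

```text
clock: 40.55
ee_pos: [0.5404, -0.1838, 0.0579]
ee_rot: [-0.054, 0.999, -0.005, 0.005]
wrist_force: [7.1, -43.6, -20.3]
width: 0.0079
```

Run:
```python
from h import *
o=st();print(topunch(o["ee_pos"]))
```

```text
t 40.55 p [ 0.5404 -0.1838  0.0579] x [-0.9942 -0.1076 -0.0086] y [-0.1076  0.9941 -0.0106] z [ 0.0097 -0.0096 -0.9999] F [  7.1491 -43.5527 -20.307 ] T [-7.1209 -1.0322 -0.1075] w 0.0079 q [-0.39    0.5676  1.6288 -0.0065  0.9326 -2.0647]
[-151.5   -1.6]
```

Call:
play_rows:
  translation:
    - [0, 0, 0]
    - [0, 0, 0]
    - [0, 0, 0]
    - [0, 0, 0]
    - [0, 0, -20]
    - [0, 0, -40]
    - [0, 0, -45]
    - [0, 0, -45]
    - [0, 0, -30]
    - [0, 0, 0]
  twist:
    - [0, 0, 0]
    - [0, 0, 0]
    - [0, 0, 0]
    - [0, 0, 0]
    - [0, 0, 0]
    - [0, 0, 0]
    - [0, 0, 0]
    - [0, 0, 0]
    - [0, 0, 0]
    - [0, 0, 0]
  claw: [5, 28, 28, 28, 28, 28, 28, 28, 28, 28]

```text
clock: 41.55
ee_pos: [0.5379, -0.1821, 0.2458]
ee_rot: [-0.053, 0.999, -0.005, 0.004]
wrist_force: [0.7, 0.1, -0.1]
width: 0.0276
```

Run:
```python
from h import *
o=st()
c=cam("top");save(c,"t23",3,(160,130,400,280))
c=cam("wrist");save(c,"w23")
plan([.632,.003,.25],3.38,vmax=35)
for r in robot.place_of("drawer_handle","wrist")[:2]: p=at_z(c,r["xy"],.045);print(r["conf"],r["xy"],p,topunch(p))
```

```text
t 41.55 p [ 0.5379 -0.1821  0.2458] x [-0.9943 -0.1067 -0.0079] y [-0.1067  0.9942 -0.0099] z [ 0.0089 -0.009  -0.9999] F [ 0.6994  0.1387 -0.1226] T [-0.0267 -0.0024 -0.0102] w 0.0276 q [-0.389   0.3376  1.482  -0.0052  1.3103 -2.0654]
t 41.65 k 6 d_mm [ 95.1 184.8   8.4] twist/row [-0.001  0.    -0.022] rot total [-0.007  0.002 -0.132]
[[-19, 29, -2], [-20, 28, -2], [-20, 28, -2], [-21, 28, -1], [-22, 27, -1], [-22, 27, -1]]
0.79 [271.8, 183.8] [ 0.5351 -0.1884  0.045 ] [-155.5    4.2]
0.53 [444.1, 302.4] [0.6521 0.0228 0.045 ] [  41.9 -134.8]
```

View pics/w23.png

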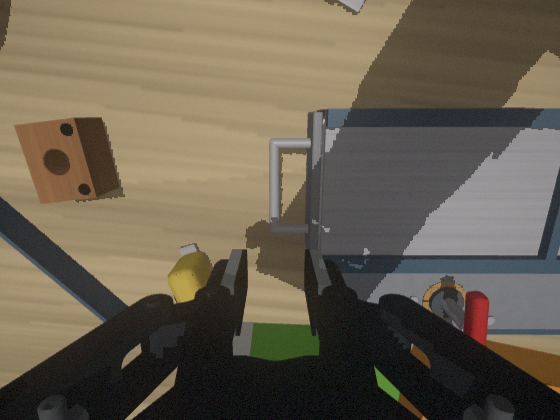

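Call:
play_rows:
  translation:
    - [-19, 29, -2]
    - [-20, 28, -2]
    - [-20, 28, -2]
    - [-21, 28, -1]
    - [-22, 27, -1]
    - [-20, 22, -1]
    - [0, 0, 0]
    - [0, 0, 0]
  twist:
    - [-0.007, 0.002, -0.022]
    - [0, 0, -0.022]
    - [0, 0, -0.022]
    - [0, 0, -0.022]
    - [0, 0, -0.022]
    - [0, 0, -0.022]
    - [0, 0, 0]
    - [0, 0, 0]
  claw: [45, 45, 45, 45, 45, 45, 45, 45]

```text
clock: 42.5
ee_pos: [0.6307, 0.0054, 0.2329]
ee_rot: [-0.121, 0.993, 0.004, -0.012]
wrist_force: [-0.2, -0.7, -0.2]
width: 0.0451
```

Run:
```python
from h import *
o=st();print(yaw(o)%6.283)
c=cam("wrist");save(c,"w24")
m=bigblob(red(c["img"]),(275,210));print(m.sum());cv2.imwrite("pics/m24.png",m.astype(np.uint8)*255)
v,i=fitbox(c,m,box(80,14,121,137),[.632,.002,3.38]);print(v,i)
plan([.632,.003,.16],v[2],n=3)
```

```text
t 42.5 p [0.6307 0.0054 0.2329] x [-0.9705 -0.2401  0.0237] y [-0.2399  0.9707  0.0106] z [-0.0256  0.0046 -0.9997] F [-0.2083 -0.7445 -0.1956] T [-0.0621  0.0074  0.0142] w 0.0451 q [-0.0506  0.5077  1.2729  0.0033  1.3868 -1.8645]
3.383942320751885
1405
[0.6372 0.0032 3.3695] 0.6766802443991853
t 42.55 k 3 d_mm [  1.5  -2.3 -72.9] twist/row [ 0.004 -0.008  0.005] rot total [ 0.011 -0.024  0.014]
[[-1, -1, 24], [-1, -1, 24], [0, -1, 24]]
```

View pics/w24.png

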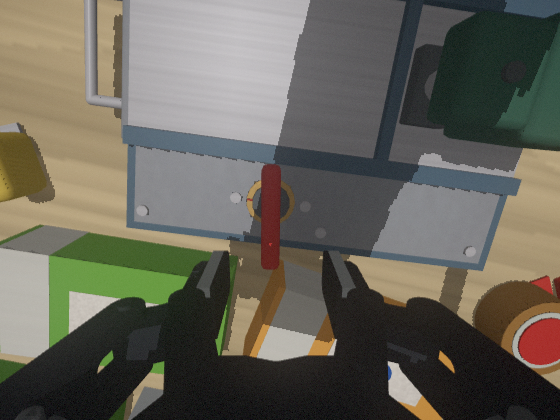

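Call:
play_rows:
  translation:
    - [-1, -1, 24]
    - [-1, -1, 24]
    - [0, -1, 22]
    - [0, 0, 0]
    - [0, 0, 0]
  twist:
    - [0.011, -0.02, 0.01]
    - [0, 0, 0]
    - [0, 0, 0]
    - [0, 0, 0]
    - [0, 0, 0]
  claw: [45, 45, 45, 45, 45]

```text
clock: 43.05
ee_pos: [0.6306, -0.0016, 0.1595]
ee_rot: [-0.113, 0.994, -0.001, -0.003]
wrist_force: [-0.1, -0.3, 1.0]
width: 0.0451
```

Run:
```python
from h import *
o=st();print(yaw(o)%6.283)
c=cam("wrist");save(c,"w25")
h=cv2.cvtColor(c["img"],cv2.COLOR_BGR2HSV);mm=((h[...,0]<8)|(h[...,0]>172))&(h[...,1]>140)&(h[...,2]>35)
m=bigblob(mm,(275,250));print(m.sum())
v,i=fitbox(c,m,box(80,14,121,137),[.632,.002,3.38]);print(v,i)
plan([.6325,.0035,.1335],v[2],n=2)
```

```text
t 43.05 p [ 0.6306 -0.0016  0.1595] x [-0.9746 -0.2239  0.0057] y [-0.2239  0.9746 -0.0004] z [-0.0055 -0.0017 -1.    ] F [-0.1259 -0.2979  0.9988] T [-0.033  -0.0251 -0.0192] w 0.0451 q [-0.0599  0.5615  1.3669 -0.0021  1.2185 -1.8558]
3.3672502478975908
3846
[0.632  0.002  3.3611] 0.8991686269925921
t 43.10 k 2 d_mm [  2.    5.1 -25.9] twist/row [-0.    -0.003  0.003] rot total [-0.    -0.006  0.006]
[[-2, 2, 13], [-2, 2, 13]]
```

View pics/w25.png

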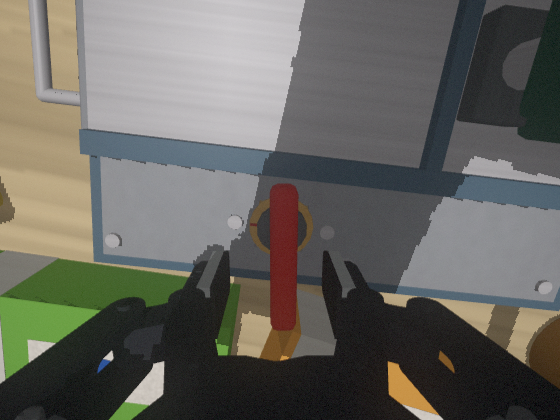

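Call:
play_rows:
  translation:
    - [-1, 3, 13]
    - [-1, 1, 10]
    - [0, 0, 2]
    - [0, 0, 0]
    - [0, 0, 0]
  twist:
    - [0, -0.006, 0.006]
    - [0, 0, 0]
    - [0, 0, 0]
    - [0, 0, 0]
    - [0, 0, 0]
  claw: [40, 40, 40, 40, 40]

```text
clock: 43.6
ee_pos: [0.633, 0.0018, 0.1384]
ee_rot: [-0.109, 0.994, -0.001, 0.003]
wrist_force: [-0.7, 0.1, 0.5]
width: 0.0398
```

Run:
```python
from h import *
o=st();print(yaw(o)%6.283)
plan([.6322,.0025,.1335],3.361,n=1)
```

```text
t 43.6 p [0.633  0.0018 0.1384] x [-0.9761 -0.2172 -0.0058] y [-0.2172  0.9761 -0.0021] z [ 0.0061 -0.0008 -1.    ] F [-0.6861  0.1328  0.4979] T [ 0.01   -0.0145 -0.0202] w 0.0398 q [-0.0548  0.5838  1.3846 -0.0005  1.1671 -1.8443]
3.360324056961984
t 43.60 k 1 d_mm [-0.8  0.7 -4.9] twist/row [-0.002  0.006 -0.   ] rot total [-0.002  0.006 -0.   ]
[[1, 1, 5]]
```

Call:
play_rows:
  translation:
    - [1, 1, 3]
    - [0, 0, 1]
    - [0, 0, 0]
    - [0, 0, 0]
    - [0, 0, 0]
    - [0, 0, 0]
    - [0, 0, 0]
    - [0, 0, 0]
  twist:
    - [-0.002, 0.006, 0]
    - [0, 0, 0]
    - [0, 0, 0]
    - [0, 0, 0]
    - [0, 0, 0]
    - [0, 0, 0.08]
    - [0, 0, 0.08]
    - [0, 0, 0]
  claw: [40, 40, 10, 10, 10, 10, 10, 10]
  squeeze: 80

```text
clock: 44.4
ee_pos: [0.6323, 0.0024, 0.1355]
ee_rot: [-0.027, 1.0, -0.0, 0.001]
wrist_force: [-0.3, 0.3, 0.8]
width: 0.0122
```

Run:
```python
from h import *
o=st();print(yaw(o)%6.283)
```

```text
t 44.4 p [0.6323 0.0024 0.1355] x [-0.9985 -0.0541 -0.0014] y [-0.0541  0.9985 -0.0005] z [ 0.0014 -0.0004 -1.    ] F [-0.2858  0.3254  0.7851] T [-0.0029  0.0579  0.0055] w 0.0122 q [-0.0539  0.5877  1.3856 -0.0003  1.1669 -1.6787]
3.195527219555812
```

Call:
play_rows:
  translation:
    - [0, 0, 0]
    - [0, 0, 0]
    - [0, 0, 0]
    - [0, 0, 0]
    - [0, 0, 0]
    - [0, 0, 0]
    - [0, 0, 0]
    - [0, 0, 0]
    - [0, 0, 0]
    - [0, 0, 0]
  twist:
    - [0, 0, 0.1]
    - [0, 0, 0.1]
    - [0, 0, 0.1]
    - [0, 0, 0.1]
    - [0, 0, 0.1]
    - [0, 0, 0.1]
    - [0, 0, 0.1]
    - [0, 0, 0.1]
    - [0, 0, 0.1]
    - [0, 0, 0]
  claw: [10, 10, 10, 10, 10, 10, 10, 10, 10, 10]

```text
clock: 45.4
ee_pos: [0.6321, 0.0018, 0.1355]
ee_rot: [0.415, 0.91, -0.001, 0.001]
wrist_force: [0.0, -0.8, -1.2]
width: 0.0122
```

Run:
```python
from h import *
o=st();print(yaw(o)%6.283)
plan([.632,.0022,.135],yaw(o),n=1)
```

```text
t 45.4 p [0.6321 0.0018 0.1355] x [-0.656   0.7548 -0.0018] y [ 0.7548  0.656  -0.0006] z [ 0.0007 -0.0018 -1.    ] F [ 0.0302 -0.7528 -1.247 ] T [0.0419 0.0126 0.0565] w 0.0122 q [-0.0544  0.5876  1.3857 -0.0019  1.1675 -0.7692]
2.2862750189664856
t 45.40 k 1 d_mm [-0.1  0.4 -0.5] twist/row [-0.001  0.002 -0.   ] rot total [-0.001  0.002 -0.   ]
[[0, 0, 1]]
```

Call:
play_rows:
  translation:
    - [0, 0, 0]
    - [0, 0, 0]
    - [0, 0, 0]
    - [0, 0, 0]
    - [0, 0, 0]
    - [0, 0, 0]
    - [0, 0, 0]
    - [0, 0, 0]
    - [0, 0, 0]
    - [0, 0, 0]
  twist:
    - [0, 0, 0.1]
    - [0, 0, 0.1]
    - [0, 0, 0.1]
    - [0, 0, 0.1]
    - [0, 0, 0.1]
    - [0, 0, 0.1]
    - [0, 0, 0.08]
    - [0, 0, 0.06]
    - [0, 0, 0.05]
    - [0, 0, 0.04]
  claw: [10, 10, 10, 10, 10, 10, 10, 10, 10, 10]

```text
clock: 46.4
ee_pos: [0.6316, 0.0017, 0.1355]
ee_rot: [0.74, 0.672, -0.001, 0.001]
wrist_force: [-1.0, 0.2, 0.0]
width: 0.0123
```

Run:
```python
from h import *
o=st();print(yaw(o)%6.283)
plan([.632,.0022,.135],yaw(o),n=1)
```

```text
t 46.4 p [0.6316 0.0017 0.1355] x [ 0.0958  0.9954 -0.0023] y [ 0.9954 -0.0958 -0.0007] z [-0.0009 -0.0023 -1.    ] F [-1.0081  0.1933  0.0218] T [0.0044 0.0138 0.1151] w 0.0123 q [-0.0545  0.5873  1.3862 -0.0025  1.1689  0.0424]
1.4748174037394173
t 46.40 k 1 d_mm [ 0.4  0.5 -0.5] twist/row [-0.001  0.002 -0.   ] rot total [-0.001  0.002 -0.   ]
[[1, 0, 1]]
```

Call:
play_rows:
  translation:
    - [0, 0, 0]
    - [0, 0, 0]
    - [0, 0, 0]
  twist:
    - [0, 0, 0.05]
    - [0, 0, 0.05]
    - [0, 0, 0.05]
  claw: [10, 10, 10]

```text
clock: 46.7
ee_pos: [0.6315, 0.0017, 0.1355]
ee_rot: [0.785, 0.619, -0.001, 0.001]
wrist_force: [-0.7, -0.1, 0.1]
width: 0.0123
```

Run:
```python
from h import *
o=st();print(yaw(o)%6.283)
```

```text
t 46.7 p [0.6315 0.0017 0.1355] x [ 0.2327  0.9726 -0.0028] y [ 0.9726 -0.2327 -0.0006] z [-0.0012 -0.0026 -1.    ] F [-0.6966 -0.1257  0.1172] T [-0.0824  0.043   0.7916] w 0.0123 q [-0.0543  0.5873  1.3863 -0.0029  1.1691  0.1816]
1.3359779235860896
```

Call:
play_rows:
  translation:
    - [0, 0, 0]
    - [0, 0, 0]
    - [0, 0, 0]
    - [0, 0, -3]
    - [0, 0, -8]
    - [0, 0, -12]
    - [0, 0, -20]
    - [0, 0, -30]
    - [0, 0, -30]
    - [0, 0, -25]
    - [0, 0, 0]
  twist:
    - [0, 0, -0.14]
    - [0, 0, -0.14]
    - [0, 0, 0]
    - [0, 0, 0]
    - [0, 0, 0]
    - [0, 0, 0]
    - [0, 0, 0]
    - [0, 0, 0]
    - [0, 0, 0]
    - [0, 0, 0]
    - [0, 0, 0]
  claw: [10, 10, 10, 10, 10, 10, 10, 10, 10, 10, 10]

```text
clock: 47.8
ee_pos: [0.631, 0.0022, 0.2732]
ee_rot: [0.687, 0.727, -0.001, 0.001]
wrist_force: [0.1, -0.1, -2.2]
width: 0.0122
```

Run:
```python
from h import *
o=st();print(yaw(o)%6.283)
plan([.634,-.08,.27],1.66,n=3)
```

```text
t 47.8 p [0.631  0.0022 0.2732] x [-0.0562  0.9984 -0.0026] y [ 0.9984  0.0562 -0.0007] z [-0.0005 -0.0026 -1.    ] F [ 0.0854 -0.0985 -2.2094] T [ 0.0008 -0.0459  0.0275] w 0.0122 q [-0.0537  0.4699  1.235  -0.0027  1.437  -0.1096]
1.6270427618027496
t 47.80 k 3 d_mm [  3.  -82.2  -3.2] twist/row [-0.     0.001 -0.011] rot total [-0.001  0.003 -0.033]
[[-27, -1, 1], [-27, -1, 1], [-27, -1, 1]]
```

Move back on the way to the stand and look at the lock.

Call:
play_rows:
  translation:
    - [-25, 0, 0]
    - [-25, 0, 0]
    - [-20, 0, 0]
    - [0, 0, 0]
    - [0, 0, 0]
  twist:
    - [0, 0, 0]
    - [0, 0, 0]
    - [0, 0, 0]
    - [0, 0, 0]
    - [0, 0, 0]
  claw: [10, 10, 10, 10, 10]

```text
clock: 48.3
ee_pos: [0.634, -0.0692, 0.2722]
ee_rot: [0.688, 0.726, -0.002, -0.0]
wrist_force: [-0.3, 0.1, -1.6]
width: 0.0123
```

Run:
```python
from h import *
o=st();print(yaw(o)%6.283)
c=cam("wrist");save(c,"w26");import pickle;pickle.dump(c,open("w26.pkl","wb"))
r=robot.place_of("lock_mouth","wrist")[0];print(r);u,v=map(int,r["xy"])
save(c,"lockz2",8,(u-36,v-36,u+36,v+36));print(u,v)
h=cv2.cvtColor(c["img"],cv2.COLOR_BGR2HSV);yy,xx=np.mgrid[:420,:560]
mk=red(c["img"])&(np.hypot(xx-u,yy-v)<26);ys,xs=np.nonzero(mk);print(mk.sum())
if mk.sum():
    p=at_z(c,(xs.mean(),ys.mean()),.077);print("mark ang",np.arctan2(.0022-p[1],.6318-p[0])+np.pi/2, p)
```

```text
t 48.3 p [ 0.634  -0.0692  0.2722] x [-0.0541  0.9985 -0.002 ] y [ 0.9985  0.0541 -0.0023] z [-0.0022 -0.0021 -1.    ] F [-0.3417  0.1172 -1.5711] T [ 0.0416 -0.0259  0.0081] w 0.0123 q [-0.1652  0.4873  1.2122 -0.0025  1.444  -0.219 ]
1.6249370899302529
{'xy': [276.1, 115.5], 'conf': 0.89}
276 115
5
mark ang 1.686072439164645 [0.6135 0.0001 0.077 ]
```

View pics/w26.png

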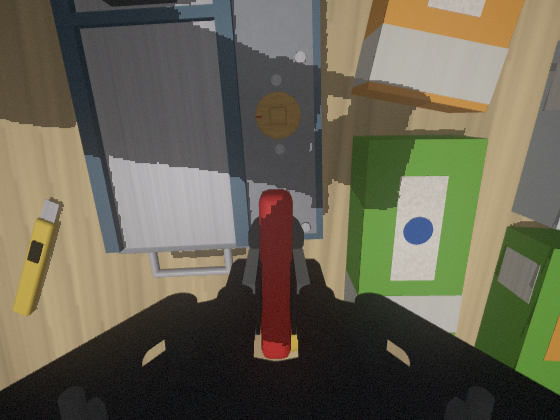

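View pics/lockz2.png

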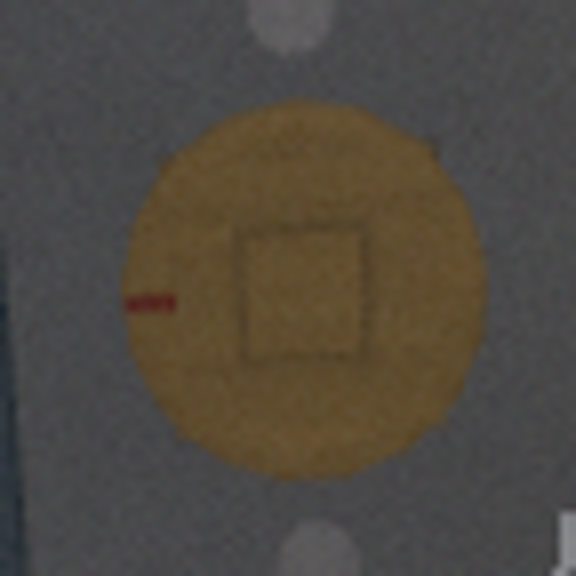

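Run:
```python
from h import *
import cv2
i=cv2.imread("pics/w22.png")[90:260,10:190];cv2.imwrite("pics/st22.png",cv2.resize(i,None,fx=4,fy=4,interpolation=cv2.INTER_CUBIC))
i=cv2.imread("pics/s18.png");print(i.shape)
c=cam("top");save(c,"t26",6,(390,185,480,250))
c=cam("scene");save(c,"s26",6,(170,95,250,155))
```

```text
(560, 720, 3)
```

View pics/st22.png

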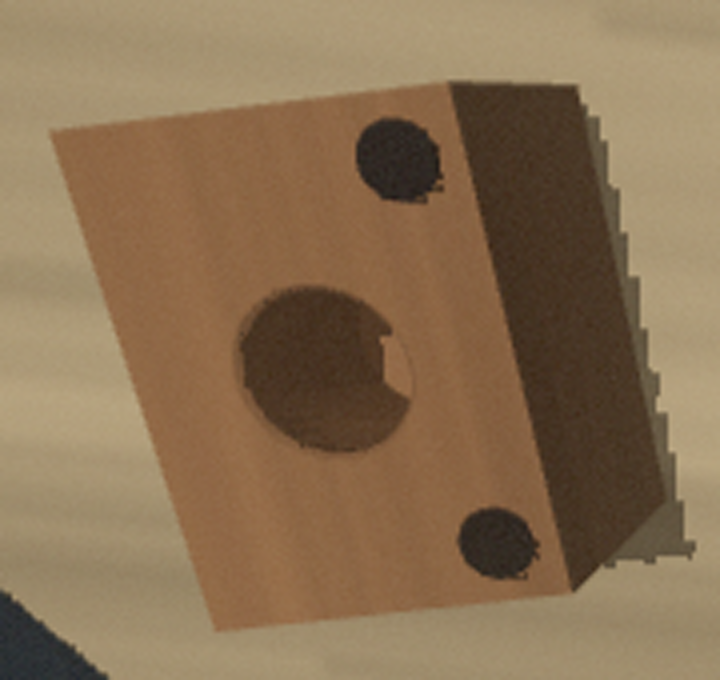

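View pics/t26.png

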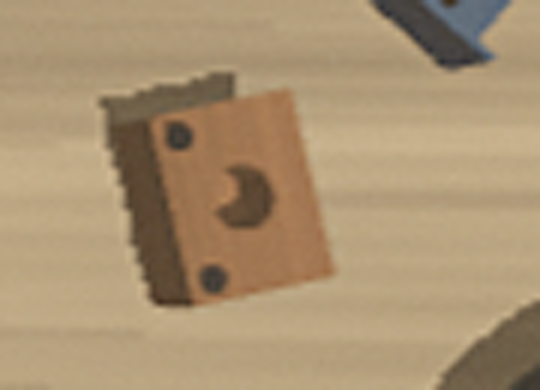

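View pics/s26.png

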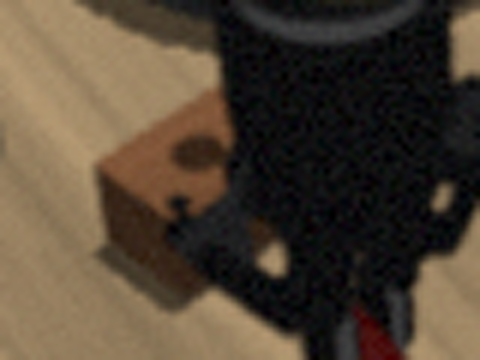

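Run:
```python
from h import *
np.set_printoptions(precision=4,suppress=True)
r=robot.read_camera("wrist")
x=[-0.994,-0.1094,-0.0086];y=[-0.1093,0.994,-0.0065];z=[0.0092,-0.0055,-0.9999]
T=np.eye(4);T[:3,:3]=np.c_[x,y,z];T[:3,3]=[.5533,-.2879,.1187]
c=dict(f=210/np.tan(np.radians(r["vertical_fov"])/2),cx=r["cx"],cy=r["cy"],E=T@np.array(r["tool_from_camera"]))
P=np.array([at_z(c,(10+a/4,90+b/4),.05)[:2] for a,b in((52,130),(448,82),(573,592),(215,630),(325,370))])
print(P,"mean4",P[:4].mean(0),[np.linalg.norm(P[i]-P[(i+1)%4])*1000 for i in range(4)])
import pickle
c=pickle.load(open("cs.pkl","rb"))["top"]
P=np.array([at_z(c,(390-.4+a/6,185-.4+b/6),.05)[:2] for a,b in((150,118),(292,90),(335,272),(190,305),(245,197))])
print(P,"mean4",P[:4].mean(0),[np.linalg.norm(P[i]-P[(i+1)%4])*1000 for i in range(4)])
o=st()
plan([.535,-.406,.26],1.326,vmax=40)
```

```text
[[ 0.5034 -0.4422]
 [ 0.4904 -0.3844]
 [ 0.5678 -0.3665]
 [ 0.581  -0.425 ]
 [ 0.5352 -0.4045]] mean4 [ 0.5357 -0.4045] [np.float64(59.30841635990088), np.float64(79.45550945621513), np.float64(59.9049613579802), np.float64(79.52792153388849)]
[[ 0.5681 -0.3684]
 [ 0.5803 -0.427 ]
 [ 0.5055 -0.4436]
 [ 0.4913 -0.384 ]
 [ 0.5359 -0.4071]] mean4 [ 0.5363 -0.4057] [np.float64(59.924677115224476), np.float64(76.66727740074482), np.float64(61.32974630980549), np.float64(78.37838648989784)]
t 48.55 p [ 0.6342 -0.0685  0.2728] x [-0.0559  0.9984 -0.0023] y [ 0.9984  0.0559 -0.0015] z [-0.0013 -0.0024 -1.    ] F [ 0.171   0.2225 -1.1761] T [-0.012  -0.0592 -0.0107] w 0.0123 q [-0.164   0.4869  1.2115 -0.0026  1.4441 -0.2196]
t 48.55 k 9 d_mm [ -99.2 -337.5  -12.8] twist/row [-0.     0.     0.033] rot total [-0.001  0.002  0.301]
[[-37, -13, 2], [-37, -12, 2], [-38, -11, 2], [-38, -9, 1], [-38, -8, 1], [-38, -7, 1], [-39, -6, 1], [-39, -4, 1], [-39, -3, 1]]
```

Call:
play_rows:
  translation:
    - [-37, -13, 2]
    - [-37, -12, 2]
    - [-38, -11, 2]
    - [-38, -9, 1]
    - [-38, -8, 1]
    - [-38, -7, 1]
    - [-39, -6, 1]
    - [-39, -4, 1]
    - [-30, -3, 1]
    - [0, 0, 0]
    - [0, 0, 0]
  twist:
    - [0, 0.002, 0.033]
    - [0, 0, 0.033]
    - [0, 0, 0.033]
    - [0, 0, 0.033]
    - [0, 0, 0.033]
    - [0, 0, 0.033]
    - [0, 0, 0.033]
    - [0, 0, 0.033]
    - [0, 0, 0.033]
    - [0, 0, 0]
    - [0, 0, 0]
  claw: [10, 10, 10, 10, 10, 10, 10, 10, 10, 10, 10]

```text
clock: 49.65
ee_pos: [0.5346, -0.4035, 0.2603]
ee_rot: [0.788, 0.616, -0.0, -0.0]
wrist_force: [0.5, 0.7, -1.4]
width: 0.0117
```

Run:
```python
from h import *
o=st()
plan([.5356,-.4055,.15],1.326,n=4)
```

```text
t 49.65 p [ 0.5346 -0.4035  0.2603] x [0.2418 0.9703 0.0002] y [ 0.9703 -0.2418 -0.0003] z [-0.0003  0.0002 -1.    ] F [ 0.452   0.697  -1.4356] T [ 0.0065  0.0697 -0.0102] w 0.0117 q [-0.7013  0.5703  1.1159 -0.      1.4558 -0.457 ]
t 49.65 k 4 d_mm [   1.    -2.  -110.3] twist/row [-0. -0.  0.] rot total [-0.    -0.     0.001]
[[0, 0, 28], [0, 0, 28], [0, 0, 28], [0, 0, 28]]
```

Call:
play_rows:
  translation:
    - [-1, 1, 28]
    - [-1, 1, 28]
    - [0, 0, 28]
    - [0, 0, 18]
    - [0, 0, 0]
    - [0, 0, 0]
  twist:
    - [0, 0, 0]
    - [0, 0, 0]
    - [0, 0, 0]
    - [0, 0, 0]
    - [0, 0, 0]
    - [0, 0, 0]
  claw: [10, 10, 10, 10, 10, 10]

```text
clock: 50.25
ee_pos: [0.5405, -0.399, 0.1577]
ee_rot: [0.785, 0.62, 0.001, 0.001]
wrist_force: [0.5, -0.0, -1.7]
width: 0.0119
```

Run:
```python
from h import *
o=st()
c=cam("wrist");save(c,"w27")
c=cam("scene");save(c,"s27",6,(160,75,260,165))
plan([.5356,-.4055,.1085],1.326,n=1)
```

```text
t 50.25 p [ 0.5405 -0.399   0.1577] x [ 0.232   0.9727 -0.0006] y [ 0.9727 -0.232   0.0032] z [ 0.003  -0.0014 -1.    ] F [ 0.509  -0.0165 -1.6897] T [-0.0331  0.0428 -0.0206] w 0.0119 q [-0.6907  0.6492  1.2319  0.0009  1.2573 -0.4568]
t 50.35 k 1 d_mm [ -4.8  -6.1 -49.6] twist/row [0.004 0.001 0.01 ] rot total [0.004 0.001 0.01 ]
[[-7, -3, 50]]
```

View pics/w27.png

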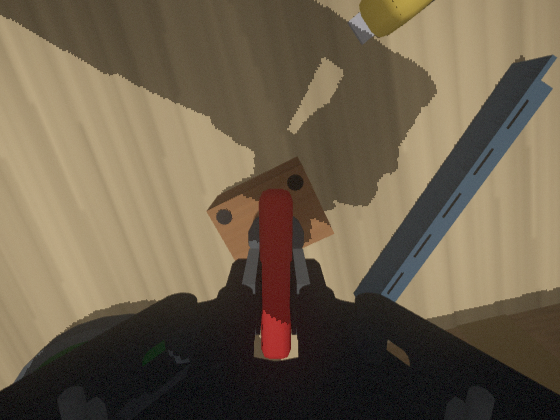

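View pics/s27.png

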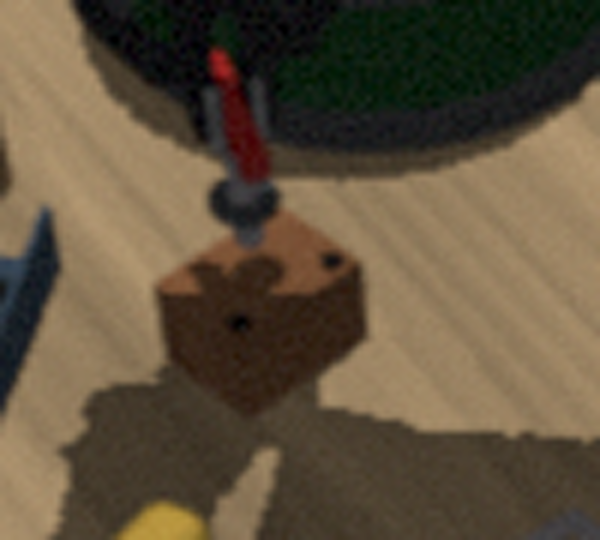

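Drifted ~7 mm while descending; correct laterally, then lower.

Call:
play_rows:
  translation:
    - [-5, -2, 0]
    - [-2, -1, 0]
    - [0, 0, 0]
    - [0, 0, 8]
    - [0, 0, 3]
    - [0, 0, 0]
  twist:
    - [0.004, 0, 0.008]
    - [0, 0, 0]
    - [0, 0, 0]
    - [0, 0, 0]
    - [0, 0, 0]
    - [0, 0, 0]
  claw: [10, 10, 10, 10, 10, 10]

```text
clock: 50.95
ee_pos: [0.5361, -0.4067, 0.1495]
ee_rot: [0.788, 0.616, -0.0, 0.003]
wrist_force: [0.1, 0.0, -1.9]
width: 0.0121
```

Run:
```python
from h import *
o=st()
plan([.5356,-.4055,.1085],1.326,n=1)
```

```text
t 50.95 p [ 0.5361 -0.4067  0.1495] x [ 0.2411  0.9705 -0.0032] y [ 0.9705 -0.2411  0.0039] z [ 0.003 -0.004 -1.   ] F [ 0.0545  0.016  -1.8544] T [-0.0182 -0.012   0.0252] w 0.0121 q [-0.703   0.6588  1.2361 -0.0012  1.2418 -0.4592]
t 50.95 k 1 d_mm [ -0.5   1.2 -41. ] twist/row [0.004 0.003 0.001] rot total [0.004 0.003 0.001]
[[1, -1, 41]]
```

Call:
play_rows:
  translation:
    - [1, -1, 5]
    - [0, 0, 5]
    - [0, 0, 5]
    - [0, 0, 5]
    - [0, 0, 5]
    - [0, 0, 0]
  twist:
    - [0.004, 0.003, 0]
    - [0, 0, 0]
    - [0, 0, 0]
    - [0, 0, 0]
    - [0, 0, 0]
    - [0, 0, 0]
  claw: [10, 10, 10, 10, 10, 10]

```text
clock: 51.55
ee_pos: [0.5352, -0.4051, 0.1214]
ee_rot: [0.788, 0.616, -0.0, -0.001]
wrist_force: [-0.1, -0.4, -2.0]
width: 0.0124
```

Run:
```python
from h import *
o=st()
plan([.5356,-.4055,.1085],1.326,n=1)
```

```text
t 51.55 p [ 0.5352 -0.4051  0.1214] x [0.241  0.9705 0.0008] y [ 0.9705 -0.241  -0.0018] z [-0.0015  0.0012 -1.    ] F [-0.078  -0.406  -1.9867] T [ 0.0208  0.0338 -0.0107] w 0.0124 q [-0.7024  0.6874  1.2582 -0.0001  1.1979 -0.459 ]
t 51.55 k 1 d_mm [  0.4  -0.4 -12.9] twist/row [-0.002 -0.001  0.001] rot total [-0.002 -0.001  0.001]
[[0, 1, 13]]
```

In the hole with no side force. Lower to rest.

Call:
play_rows:
  translation:
    - [0, 0.5, 4]
    - [0, 0, 4]
    - [0, 0, 3]
    - [0, 0, 2]
    - [0, 0, 1]
    - [0, 0, 0]
  twist:
    - [0, 0, 0]
    - [0, 0, 0]
    - [0, 0, 0]
    - [0, 0, 0]
    - [0, 0, 0]
    - [0, 0, 0]
  claw: [10, 10, 10, 10, 10, 10]

```text
clock: 52.15
ee_pos: [0.5362, -0.4057, 0.1089]
ee_rot: [0.788, 0.616, 0.0, 0.0]
wrist_force: [-0.3, 0.8, -0.8]
width: 0.012
```

Run:
```python
from h import *
o=st()
```

```text
t 52.15 p [ 0.5362 -0.4057  0.1089] x [ 0.2409  0.9706 -0.0006] y [ 0.9706 -0.2409  0.0008] z [ 0.0006 -0.0008 -1.    ] F [-0.3037  0.8243 -0.8347] T [ 0.0216  0.0174 -0.0042] w 0.012 q [-0.702   0.7025  1.2642 -0.0002  1.1739 -0.4587]
```

Call:
play_rows:
  translation:
    - [0, 0, 1]
    - [0, 0, 0]
    - [0, 0, 0]
    - [0, 0, 0]
    - [0, 0, 0]
    - [0, 0, -15]
    - [0, 0, -30]
    - [0, 0, -40]
    - [0, 0, -40]
    - [0, 0, -10]
    - [0, 0, 0]
  twist:
    - [0, 0, 0]
    - [0, 0, 0]
    - [0, 0, 0]
    - [0, 0, 0]
    - [0, 0, 0]
    - [0, 0, 0]
    - [0, 0, 0]
    - [0, 0, 0]
    - [0, 0, 0]
    - [0, 0, 0]
    - [0, 0, 0]
  claw: [10, 10, 40, 40, 40, 40, 40, 40, 40, 40, 40]

```text
clock: 53.25
ee_pos: [0.536, -0.4054, 0.253]
ee_rot: [0.788, 0.616, 0.0, 0.002]
wrist_force: [0.6, 1.1, -0.1]
width: 0.0402
```

Run:
```python
from h import *
o=st()
c=cam("wrist");save(c,"w28")
m=bigblob(red(c["img"]),(275,215))
for z0 in (94,98,102): print(z0,m.sum(),fitbox(c,m,box(80,14,z0,z0+16),[.535,-.405,1.33]))
c=cam("scene");save(c,"s28");save(c,"s28z",6,(160,75,260,165))
c=cam("top");save(c,"t28")
```

```text
t 53.25 p [ 0.536  -0.4054  0.253 ] x [ 0.2409  0.9706 -0.0019] y [ 0.9706 -0.2409  0.0034] z [ 0.0029 -0.0027 -1.    ] F [ 0.5736  1.1004 -0.0642] T [0.0246 0.0834 0.0649] w 0.0402 q [-0.702   0.5775  1.1215 -0.0002  1.4387 -0.4587]
94 1328 (array([ 0.5365, -0.4061,  1.3333]), np.float64(0.8855534709193246))
98 1328 (array([ 0.5369, -0.4057,  1.3337]), np.float64(0.8609534619750284))
102 1328 (array([ 0.5367, -0.4041,  1.3328]), np.float64(0.8342170378225522))
```

View pics/w28.png

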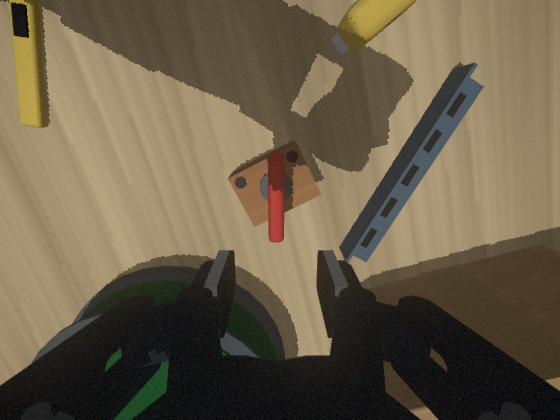

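View pics/s28.png

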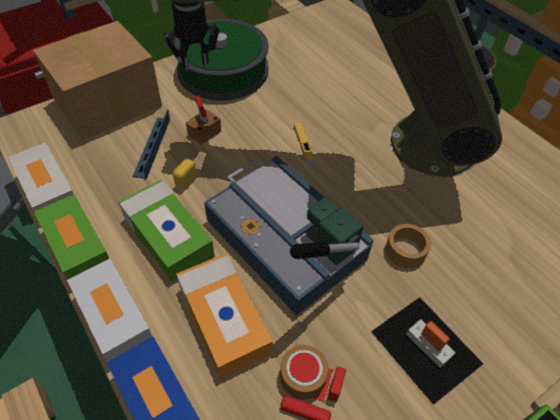

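View pics/s28z.png

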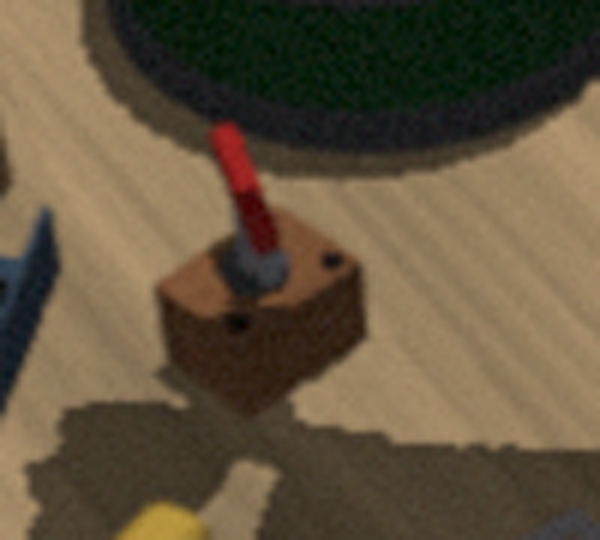

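View pics/t28.png

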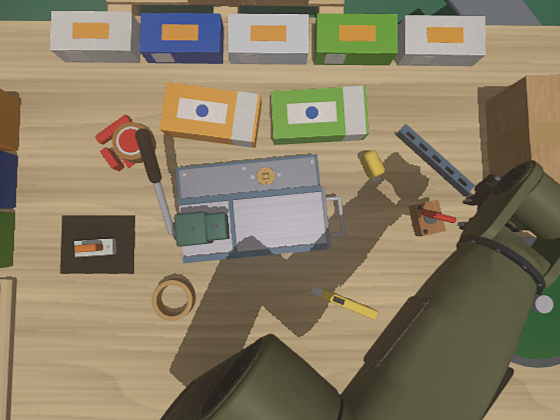

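Run:
```python
from rig import robot
print(robot.get_obs()["clock"]); print(robot.sign_off())
```

```text
53.4
the job is handed in; nothing more can be done
None
```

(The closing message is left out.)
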